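Lock up a numbered-ticket forme to the clutch's click and test the numbering machine

TASK

Make up and lock a ticket forme on the steel lock-up bed. Stand the numbering machine on the bed against the head bar, lengthwise along the bar; slide every type slug up out of the wooden slot rack and stand them face up, parallel behind it towards the clamp bar, all centred across the bed; then turn the clutch knob clockwise until the clamp has closed the whole forme up tight and the knob's clutch clicks over. Finally press the numbering machine's plunger all the way down to be sure that it still works freely in the locked forme, let it spring up, and leave the forme locked and the other things on the bench where they were.

Things in the scene. Friction and masses are not known exactly. Their poses are not given: they have to be found in the camera images.
- bed: Lock-up bed, fixed: dark steel plate 130 mm (x) by 238 mm (y), 12 mm thick, on the bench. Origin: its underside, mid-width, 109 mm from the head bar's face. Plate y from -109 to +129 mm. Grey pinion housing 56 x 60 mm, top 36 mm above the bench, centred at y = -67 mm; a toothed bar 14 mm wide joins it to the clamp bar and sticks out up to 37 mm behind it.
- head (a point): On the bed's top surface (12 mm above the bench), at the middle of the head bar's inner face. Axes as the bed's: x along the head bar (across the bed), -y from the head bar towards clamp bar and knob, z up. The steel head bar is 90 mm long (x), 16 mm thick, 18 mm high. With the clamp fully open the clear space in front of it is y = 0 to -118 mm, open at both ends in x.
- clamp: Clamp: a bar 90 mm long (x), 19 mm thick in all, 18 mm high, with a sprung front plate that gives up to 3 mm. Origin: the middle of the foot of the front plate's pressing face, on the bed's top surface; axes as the bed's. It slides towards the head bar (+y), 16 mm per rad of the pinion, up to 88 mm, pushing along what stands in front of it, and stays where it is when the knob is let go.
- knob (a point): Centre of the black clutch knob's grip bar, on the knob's vertical axis over the pinion housing, 58 mm above the bench. The bar lies along this point's x: 56 mm long, 12 mm thick, from 10 mm below to 10 mm above this point. Turned clockwise from above it closes the clamp (0.13 N m running free); once the forme is tight the knob slips over its clutch at 0.27 N m.
- pinion (a joint): Angle of the pinion and of the marked aluminium disc (48 mm) under the knob, rad: 0 to 0.12 at the start (clamp open), grows clockwise as the clamp closes. It follows the knob until the forme is tight, then stops: at about 5 rad with three slugs, 4.2 rad with five.
- clutch (a joint): Angle by which the knob has slipped clockwise past the pinion, rad: 0 at the start, stays put while the clamp runs free, grows as the clutch slips. One click is 0.5 rad of slip.
- numberer_mid (a point): Numbering machine: dark steel block 38 mm long (its x), 21 mm thick (its y), 22.5 mm tall, about 130 g, with number wheels and a sprung plunger on top; it starts loose and upright on the bench between bed and rack. This point is the block's centre, 11.25 mm above its foot. It may go either way round.
- plunger_top (a point): Centre of the top face of the numbering machine's plunger, 10 by 12 mm, which stands 6.5 mm proud of the block's top (29 mm above its foot), 11 mm from the block's middle along its +x.
- plunger (a joint): How far the plunger is pressed down, m: 0 = up, 0.004 = fully down, where it clicks. Its spring takes about 2 N to start and 6 N fully down, and lifts it again.
- rack: Slug rack, fixed: wooden foot board 100 by 180 mm (x by y), 10 mm thick, with a grooved block 34 mm wide (x), 14 mm high, on it: five slots along x, 8.4 mm wide, at y = -60, -30, 0, 30, 60 mm. A slug's foot rests on the board; its lower 14 mm is in the slot, 8.5 mm stands above it and about 9 mm sticks out at each end. Origin: centre of the underside.
- slug0_mid (a point): Type slug (a line of type cast in one piece): bare-metal bar 52 mm long (its x), 6.4 mm thick (its y), 22.5 mm tall plus a 0.8 mm raised face of small blocks on top (its z), 80 g. At the start it stands face up in a slot of the rack, or is absent. This point is the bar's centre, 11.25 mm above its foot. All slugs are alike.
- slug1_mid (a point): Type slug (a line of type cast in one piece): bare-metal bar 52 mm long (its x), 6.4 mm thick (its y), 22.5 mm tall plus a 0.8 mm raised face of small blocks on top (its z), 80 g. At the start it stands face up in a slot of the rack, or is absent. This point is the bar's centre, 11.25 mm above its foot. All slugs are alike.
- slug2_mid (a point): Type slug (a line of type cast in one piece): bare-metal bar 52 mm long (its x), 6.4 mm thick (its y), 22.5 mm tall plus a 0.8 mm raised face of small blocks on top (its z), 80 g. At the start it stands face up in a slot of the rack, or is absent. This point is the bar's centre, 11.25 mm above its foot. All slugs are alike.
- slug3_mid (a point): Type slug (a line of type cast in one piece): bare-metal bar 52 mm long (its x), 6.4 mm thick (its y), 22.5 mm tall plus a 0.8 mm raised face of small blocks on top (its z), 80 g. At the start it stands face up in a slot of the rack, or is absent. This point is the bar's centre, 11.25 mm above its foot. All slugs are alike.
- slug4_mid (a point): Type slug (a line of type cast in one piece): bare-metal bar 52 mm long (its x), 6.4 mm thick (its y), 22.5 mm tall plus a 0.8 mm raised face of small blocks on top (its z), 80 g. At the start it stands face up in a slot of the rack, or is absent. This point is the bar's centre, 11.25 mm above its foot. All slugs are alike.
- planer: Bystander: wooden planer block 75 x 130 x 42 mm, beyond the work. Origin at its underside.
- stick: Bystander: steel composing stick 230 mm long, 52 mm wide, 18 mm high, with some type in it. Origin at its underside.
- inktin: Bystander: round steel ink tin, 80 mm across, 55 mm high. Origin at its underside.

How it is judged:
On the way, in this order (a step that is already met when the one before it is completed fails the run):
1. the numbering machine and every slug stand upright on the bed between the head bar and the clamp bar, along the head bar, the numbering machine nearest the head bar (x of numberer_mid in the frame of head between -0.012 and 0.012 m and y of numberer_mid in the frame of head between -0.03 and 0 m and z of numberer_mid in the frame of head between 0.009 and 0.0135 m and angle between each of numberer_mid, slug0_mid, slug1_mid, slug2_mid, slug3_mid, slug4_mid's own z axis and vertical below 0.15 rad and angle between the x axis of each of numberer_mid, slug0_mid, slug1_mid, slug2_mid, slug3_mid, slug4_mid and the x axis of head, either way round below 0.3 rad and x of slug0_mid in the frame of head between -0.012 and 0.012 m and y of slug0_mid in the frame of head between -0.116 and -0.018 m and z of slug0_mid in the frame of head between 0.009 and 0.0135 m and x of slug1_mid in the frame of head between -0.012 and 0.012 m and y of slug1_mid in the frame of head between -0.116 and -0.018 m and z of slug1_mid in the frame of head between 0.009 and 0.0135 m and x of slug2_mid in the frame of head between -0.012 and 0.012 m and y of slug2_mid in the frame of head between -0.116 and -0.018 m and z of slug2_mid in the frame of head between 0.009 and 0.0135 m and x of slug3_mid in the frame of head between -0.012 and 0.012 m and y of slug3_mid in the frame of head between -0.116 and -0.018 m and z of slug3_mid in the frame of head between 0.009 and 0.0135 m and x of slug4_mid in the frame of head between -0.012 and 0.012 m and y of slug4_mid in the frame of head between -0.116 and -0.018 m and z of slug4_mid in the frame of head between 0.009 and 0.0135 m), for 0.2 s.
2. with the forme clamped between the bars, the knob has been turned clockwise until its clutch has slipped one click (0.5 rad) or more (all of step 1 and value of joint clutch above 0.5 rad and contact force between clamp and anything else above 2 N), for 0.1 s.
3. then the numbering machine's plunger is pressed down at least 3.2 of its 4 mm (value of joint plunger above 0.0032 m), for 0.05 s.
At the end, for the whole second after the job is handed in: Numbering machine within 3 mm of the head bar, all slugs between it and the clamp bar, all upright, on the bed, parallel to the bar within 0.1 rad and centred across the bed within 12 mm; clamp pressing with over 2 N; clutch slipped 0.5 rad or more; plunger up again (x of numberer_mid in the frame of head between -0.012 and 0.012 m and y of numberer_mid in the frame of head between -0.0135 and -0.008 m and z of numberer_mid in the frame of head between 0.009 and 0.0135 m and angle between each of numberer_mid, slug0_mid, slug1_mid, slug2_mid, slug3_mid, slug4_mid's own z axis and vertical below 0.15 rad and angle between the x axis of each of numberer_mid, slug0_mid, slug1_mid, slug2_mid, slug3_mid, slug4_mid and the x axis of head, either way round below 0.1 rad and x of slug0_mid in the frame of head between -0.012 and 0.012 m and y of slug0_mid in the frame of head between -0.06 and -0.018 m and z of slug0_mid in the frame of head between 0.009 and 0.0135 m and x of slug1_mid in the frame of head between -0.012 and 0.012 m and y of slug1_mid in the frame of head between -0.06 and -0.018 m and z of slug1_mid in the frame of head between 0.009 and 0.0135 m and x of slug2_mid in the frame of head between -0.012 and 0.012 m and y of slug2_mid in the frame of head between -0.06 and -0.018 m and z of slug2_mid in the frame of head between 0.009 and 0.0135 m and x of slug3_mid in the frame of head between -0.012 and 0.012 m and y of slug3_mid in the frame of head between -0.06 and -0.018 m and z of slug3_mid in the frame of head between 0.009 and 0.0135 m and x of slug4_mid in the frame of head between -0.012 and 0.012 m and y of slug4_mid in the frame of head between -0.06 and -0.018 m and z of slug4_mid in the frame of head between 0.009 and 0.0135 m and contact force between clamp and anything else above 2 N and value of joint clutch above 0.5 rad and value of joint plunger below 0.001 m); the robot touches nothing.
It fails at once if the wooden planer block is moved more than 30 mm (distance of planer from where it was at the start of the episode above 0.03 m).
It fails at once if the composing stick is moved more than 30 mm (distance of stick from where it was at the start of the episode above 0.03 m).
It fails at once if the ink tin is moved more than 30 mm (distance of inktin from where it was at the start of the episode above 0.03 m).
Of slug0, slug1, slug2, slug3, slug4 only 3 to 5 are there at a start; the rules pass over those that are not, and their reading is None.
At some moment in a run one of numberer may be knocked a few centimetres aside while the robot is not near it.
It also fails if it takes over 210 s, if anything falls off the work surface, if the arm or the gripper's body presses on something with over 40 N, if the wrist force passes 120 N, or if a joint passes its speed limit or range.

ROBOT

A 6-joint arm with a two-finger parallel gripper is mounted at the origin on the work surface. World frame = base frame: x ahead of the robot, y to its left, z up, the work surface at z = 0. Lengths are in m, angles in rad, forces in N, time in s.
With the tool pointing down it reaches from about 0.25 to 0.725 m from the base axis. Payload 4 kg.
Tool frame: the origin (TCP) lies at the very end of the fingers, on their centre line; the grasp point (between the pads) lies 19 mm behind it; y points along the fingers, z is the direction in which the jaws open and shut, and the axes are right-handed (so a half turn about y gives the same grasp; the last joint's range is limited). The gripper opens to 85 mm and grips with 20 to 120 N. Pads are 22 mm wide; open, the fingers measure 114 mm over their backs; the gripper's body (76 mm by 85 mm) begins 54 mm behind the grasp point. The pads swing forward as they close: fully open they stand 13 mm farther back than shut.
Start: joints at [1.109, 0.241, 0.005, 1.335, 0, 1.571], TCP at [0.223, 0.448, 0.231] pointing down, gripper open.
Joint ranges: [-2.72, 2.72], [-1.05, 1.87], [-1.09, 1.28], [-1.99, 2.15], [-1.42, 1.44], [-3.14, 3.14]. Speed limits (rad/s): [2.79, 2.79, 3.14, 3.14, 3.14, 3.14].

INTERFACE

Orientations are given as a unit quaternion [x, y, z, w].
In Python, from workcell import bot gives the robot as it stands. The module is installed in compiled form; this text tells all that it offers.
- The arm moves only by the tool move_arm, never from a script. Its argument "increments" is a list of rows, each an object with "grip": the closure, from 0 (fully open) to 1 (shut); "linear": the shift along the tool's x, y, z scaled (see below), a list of three; "twist": the turn about the tool's y scaled (see below). A call has exactly 5 rows; each row shifts and turns the pose as measured when the row begins, along the tool's axes as they then stand; what a row does not reach is not made up. The controller multiplies each number of a shift by 0.2 m and each number of a turn by 2 rad. A row lasts 1/10 s, in which the tool goes at most 50 mm and 8.59 degrees, less where a joint would pass 70% of its speed; a pose out of reach is approached as far as the arm can. A call with a number of a shift or a turn outside -1 to 1 is refused whole. A call with a gripper value outside its range is refused whole. The fingers move at their own pace and stop on an object; the grip force is fixed at half the most. Time passes only in rows, so rows that do not move let the fingers close, or fill a call up. It gives the time, the measured TCP pose, the force and the opening at its end, in the units of the state.
- bot.get_obs(): the state, without advancing time (a new reading comes with each control period).
- bot.camera(name): name is "scene" or "top"; returns (picture, depth): 420x560x3 uint8, blue, green, red; 420x560 float32, m along the optical axis (not along the pixel's ray), 0 where there is no reading.
- bot.camera_params(name): a dict with "camera_matrix" (3x3 intrinsics, pixels), "rvec" (rotation vector, rad) and "tvec" (3), from world to camera coordinates, as OpenCV has them. Camera axes: x right, y down, z forward; pixel columns grow to the right and rows downward; lengths in m; the calibration is good to about 2 mm. A picture is of the moment at which its call begins. camera_params takes no time and is no camera call.
- bot.job_done(): hands the job in, once; it reports no verdict.
The state is a dict: "clock": time; "joint_pos": joint angles; "joint_vel": joint speeds; "tau": joint torques, N m; "eef_pos": TCP position; "tool_rot": TCP orientation; "ft_force": force on the tool from outside, world axes, zero at the start; "ft_torque": the same for the moment, N m; "grip_width": finger opening in m.
Only numpy, scipy, OpenCV 4.12 (cv2) and the standard library are available. Lean on these libraries where they do the work, as an engineer would, in place of code of your own. Each camera call takes 0.05 s, during which the arm holds its last target. There are 200 camera calls.

## Working session

There is one attempt and no reset: what is moved stays moved. The work goes in short steps, Python scripts to look and compute and a tool call to move; the robot and the scene stay as the last step left them, time stands still between calls to the robot, and variables do not carry over. Pictures are saved under pics/ and viewed, about 12 in all and at most 16, crops included, and the job is handed in when it is done.

Besides the shell and the picture viewer there is one more tool, called after "Call:" as name([rows], argument=value, ...), one row to a line, values as JSON. move_arm: Moves the arm, as the interface text tells. Its arguments: {"type":"object","properties":{"increments":{"type":"array"}},"required":["increments"]}

```bash
mkdir -p pics; cat > h.py <<'E'
import numpy as np, cv2
from workcell import bot
def cam(n):
    p=bot.camera_params(n); K=np.array(p["camera_matrix"],float); R=cv2.Rodrigues(np.array(p["rvec"],float))[0]; t=np.array(p["tvec"],float).reshape(3); return K,R,t
def ray(n,u,v,z):
    K,R,t=cam(n); d=R.T@np.linalg.inv(K)@np.array([u,v,1.]); c=-R.T@t; return c+d*(z-c[2])/d[2]
def proj(n,P):
    K,R,t=cam(n); q=K@(R@np.asarray(P,float)+t); return q[:2]/q[2]
def cloud(n,depth):
    K,R,t=cam(n); h,w=depth.shape; u,v=np.meshgrid(np.arange(w),np.arange(h))
    pc=np.stack([(u-K[0,2])/K[0,0]*depth,(v-K[1,2])/K[1,1]*depth,depth],-1); return (pc-t)@R
E
python3 - <<'E'
from h import *
for n in("top","scene"):
    im,d=bot.camera(n); np.save(f"pics/{n}0d.npy",d); cv2.imwrite(f"pics/{n}0.png",im)
    K,R,t=cam(n); print(n,K[0,0],-R.T@t)
print(bot.get_obs())
E
```

```text
top 434.40128461333194 [ 0.37410524 -0.07470134  1.07962763]
scene 487.9012314733093 [1.59726123 0.4426115  1.02262594]
{'clock': 0.1, 'joint_pos': array([1.10903348e+00, 2.41337515e-01, 3.85917741e-03, 1.33522580e+00,
       6.59773929e-06, 1.57081555e+00]), 'joint_vel': array([ 9.12541411e-04, -1.77466584e-03,  2.56573172e-03, -1.96537768e-03,
       -1.44291980e-05, -1.72111346e-04]), 'tau': array([-3.62307246e-04, -3.73138154e+01,  2.53010076e+01,  1.08461111e-02,
       -5.29921374e-05,  1.61102150e-06]), 'eef_pos': array([0.22250506, 0.4471194 , 0.23050215]), 'tool_rot': array([ 0.68899797, -0.1619744 ,  0.16166117, -0.6876858 ]), 'ft_force': array([-0.46255268,  0.72277678, -0.10641325]), 'ft_torque': array([ 0.01024502,  0.01244825, -0.01908635]), 'grip_width': 0.08552414628391278}
```

View pics/top0.png

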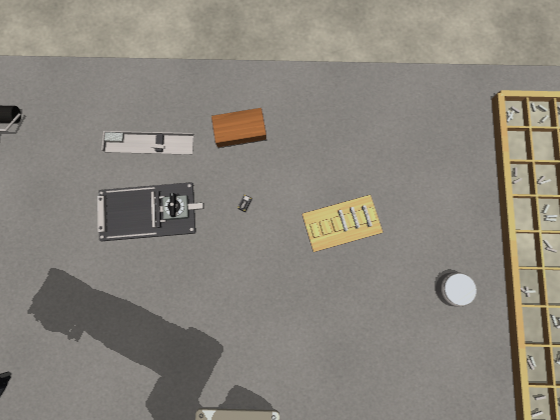

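View pics/scene0.png

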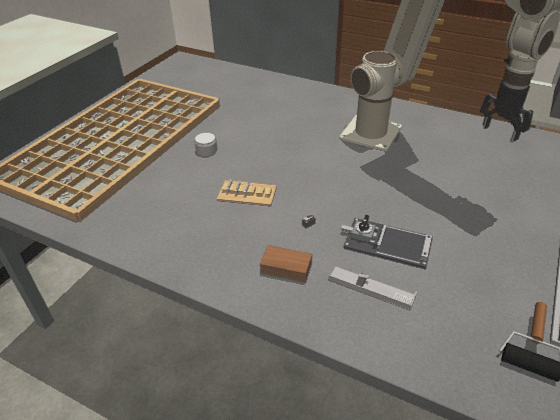

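The top view shows the bed at (147,211) with the knob at (174,206), the numberer at (245,203), and the rack at (343,222) with three slugs in its right-hand slots. The planer, stick and tin are clear of the work.

```bash
python3 - <<'E'
from h import *
im=cv2.imread("pics/top0.png"); 
a=cv2.resize(im[175:250,90:210],None,fx=6.6,fy=6.6,interpolation=cv2.INTER_CUBIC)
b=cv2.resize(im[185:260,230:390],None,fx=5,fy=5,interpolation=cv2.INTER_CUBIC)
s=cv2.imread("pics/scene0.png")
c=np.zeros((600,800,3),np.uint8); 
a=cv2.resize(im[175:250,90:210],(480,300),interpolation=cv2.INTER_CUBIC)
b=cv2.resize(im[185:260,230:390],(640,300),interpolation=cv2.INTER_CUBIC)
e=cv2.resize(s[210:270,340:440],(320,192),interpolation=cv2.INTER_CUBIC)
c[:300,:480]=a; c[300:,:640]=b; c[:192,480:]=e
cv2.imwrite("pics/crop1.png",c)
P=cloud("top",np.load("pics/top0d.npy"))
hsv=cv2.cvtColor(im,cv2.COLOR_BGR2HSV)
# rack foot: yellow
def rect(mask,z,name):
    cs,_=cv2.findContours(mask.astype(np.uint8),cv2.RETR_EXTERNAL,cv2.CHAIN_APPROX_NONE)
    for k in sorted(cs,key=cv2.contourArea)[-2:]:
        p=np.array([ray("top",u,v,z)[:2] for u,v in k[:,0]],np.float32); print(name,cv2.minAreaRect(p), len(k))
m=np.zeros(im.shape[:2],bool); m[185:260,295:390]=1
rect(m&(hsv[...,1]>70)&(hsv[...,0]>12)&(hsv[...,0]<35),0.01,"rack")
m=np.zeros(im.shape[:2],bool); m[175:250,90:205]=1
rect(m&(P[...,2]>0.006),0.012,"bed")
m=np.zeros(im.shape[:2],bool); m[185:220,230:260]=1
rect(m&(P[...,2]>0.012),0.022,"num")
m=np.zeros(im.shape[:2],bool); m[175:250,90:205]=1
rect(m&(P[...,2]>0.053),0.068,"knob")
m=np.zeros(im.shape[:2],bool); m[185:260,295:390]=1
rect(m&(P[...,2]>0.0285),0.033,"slug")
E
```

```text
rack ((0.539018988609314, -0.24281594157218933), (0.1001628115773201, 0.1801542043685913), 16.999425888061523) 211
bed ((0.644188642501831, 0.25828617811203003), (0.0, 0.0), 0.0) 1
bed ((0.5574404001235962, 0.23739327490329742), (0.13086603581905365, 0.26358917355537415), 6.189375877380371) 303
num ((0.6116414666175842, -0.01513506006449461), (0.0, 0.0), 0.0) 1
num ((0.5819534063339233, 0.001027831807732582), (0.02257801964879036, 0.03817922621965408), 64.53797149658203) 40
knob ((0.6300219893455505, 0.24082008004188538), (0.0, 0.0), 0.0) 1
knob ((0.5643960237503052, 0.16886170208454132), (0.05613225698471069, 0.01431223750114441), 3.898892402648926) 53
slug ((0.5499880313873291, -0.26766812801361084), (0.05168623849749565, 0.010117325000464916), 17.60186767578125) 43
slug ((0.5422071218490601, -0.24051813781261444), (0.05096670985221863, 0.007520843297243118), 16.224149703979492) 41
```

View pics/crop1.png

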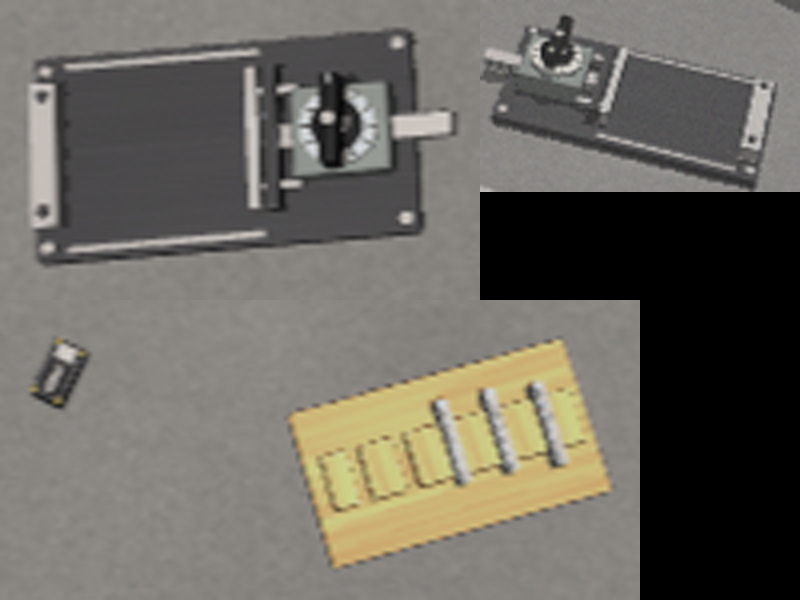

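The crops show head bar at the left end of the bed, clamp open, knob bar nearly across the bed, and slugs in rack slots y = 0, -30, -60. The numberer's plunger (white) is at its far end. Next I refine the bed pose and write a move helper.

```bash
cat >> h.py <<'E'
from scipy.spatial.transform import Rotation as Ro
def tool():
    o=bot.get_obs(); R=Ro.from_quat(o["tool_rot"]).as_matrix(); return o,R
def go(x=None,y=None,z=None,jaw=None,vmax=0.048):
    """print rows: shift to world target, jaw = yaw (rad) of jaw axis mod pi"""
    o,R=tool(); p=o["eef_pos"]; T=np.array([p[i] if a is None else a for i,a in enumerate((x,y,z))])
    tw=0.
    cur=np.arctan2(R[1,2],R[0,2])
    if jaw is not None: tw=-((jaw-cur+np.pi/2)%np.pi-np.pi/2)   # tool y points down
    n=max(1,int(np.ceil(max(np.linalg.norm(T-p)/vmax,abs(tw)/0.145))))
    d=(T-p)/n
    print("pos",p.round(4),"jaw %.3f"%cur,"q6 %.2f"%o["joint_pos"][5],"F",o["ft_force"].round(1),"w %.4f"%o["grip_width"],"tilt %.3f"%np.arccos(-R[2,1]),"t %.1f"%o["clock"],"n",n)
    for i in range(n):
        Ri=R@Ro.from_euler("y",tw/n*i).as_matrix()
        print(i,(Ri.T@d/0.2).round(3).tolist(),round(tw/n/2,4))
E
python3 - <<'E'
from h import *
im=cv2.imread("pics/top0.png"); P=cloud("top",np.load("pics/top0d.npy")); Z=P[...,2]
def cc(lo,hi,box,z,name,N=4):
    m=np.zeros(Z.shape,np.uint8); y0,y1,x0,x1=box; m[y0:y1,x0:x1]=((Z>lo)&(Z<hi))[y0:y1,x0:x1]
    n,l,s,c=cv2.connectedComponentsWithStats(m)
    for i in np.argsort(-s[1:,4])[:N]+1:
        if s[i,4]<8: continue
        v,u=np.nonzero(l==i); p=np.array([ray("top",a,b,z)[:2] for a,b in zip(u,v)],np.float32)
        C=np.cov(p.T); w,V=np.linalg.eigh(C); a=np.degrees(np.arctan2(V[1,1],V[0,1]))
        r=cv2.minAreaRect(p); print(name,s[i,4],"mean",p.mean(0).round(4),"rect",np.round(r[0],4),np.round(r[1],4),"rot %.1f"%r[2],"pca %.1f"%((a+90)%180-90),"z %.4f"%np.median(Z[l==i]))
cc(.024,.034,(175,250,90,150),.030,"head/clamp")
cc(.024,.034,(175,250,140,165),.030,"clamp")
cc(.06,.09,(175,250,150,205),.068,"knob")
cc(.029,.04,(185,260,295,390),.033,"slug")
cc(.016,.04,(185,220,230,260),.0225,"num")
cc(.008,.016,(175,250,90,205),.012,"plate",1)
c,s=np.cos(np.radians(17)),np.sin(np.radians(17))
for k in range(3): print("slugpred",.539+.03*k*s,-.2428-.03*k*c)
print(cv2.minAreaRect(np.float32([[0,0],[1,0],[1,2]])))
go()
print(tool()[1].round(3))
E
```

```text
head/clamp 262 mean [0.5443 0.3527] rect [0.5453 0.3524] [0.0888 0.0173] rot 5.7 pca 6.3 z 0.0301
clamp 293 mean [0.5588 0.2178] rect [0.5607 0.214 ] [0.0903 0.0317] rot 6.6 pca 6.5 z 0.0295
knob 139 mean [0.5644 0.1701] rect [0.5644 0.1701] [0.056  0.0119] rot 3.8 pca 3.8 z 0.0675
slug 63 mean [ 0.5425 -0.2405] rect [ 0.5422 -0.2405] [0.051  0.0075] rot 16.2 pca 16.6 z 0.0331
slug 62 mean [ 0.5501 -0.2694] rect [ 0.5503 -0.2688] [0.0517 0.0078] rot 17.6 pca 17.2 z 0.0325
slug 61 mean [ 0.5557 -0.2995] rect [ 0.555  -0.2996] [0.0517 0.0071] rot 17.4 pca 17.0 z 0.0326
num 133 mean [0.5821 0.0018] rect [0.5822 0.0018] [0.0202 0.0385] rot 65.7 pca -23.3 z 0.0227Traceback (most recent call last):
  File "<stdin>", line 16, in <module>
  File "<stdin>", line 8, in cc
  File "h.py", line 6, in ray
    K,R,t=cam(n); d=R.T@np.linalg.inv(K)@np.array([u,v,1.]); c=-R.T@t; return c+d*(z-c[2])/d[2]
          ~~~^^^
  File "h.py", line 4, in cam
    p=bot.camera_params(n); K=np.array(p["camera_matrix"],float); R=cv2.Rodrigues(np.array(p["rvec"],float))[0]; t=np.array(p["tvec"],float).reshape(3); return K,R,t
ValueError: time passes only in moves, steps and waits
```

```bash
python3 - <<'E'
s=open("h.py").read()
s=s.replace("def cam(n):","import functools\n@functools.lru_cache\ndef cam(n):")
open("h.py","w").write(s)
E
cat >> h.py <<'E'
def cc(Z,lo,hi,box,z,name,N=4,n="top"):
    m=np.zeros(Z.shape,np.uint8); y0,y1,x0,x1=box; m[y0:y1,x0:x1]=((Z>lo)&(Z<hi))[y0:y1,x0:x1]
    k,l,s,c=cv2.connectedComponentsWithStats(m)
    for i in np.argsort(-s[1:,4])[:N]+1:
        if s[i,4]<8: continue
        v,u=np.nonzero(l==i); p=np.array([ray(n,a,b,z)[:2] for a,b in zip(u,v)],np.float32)
        w,V=np.linalg.eigh(np.cov(p.T)); a=np.degrees(np.arctan2(V[1,1],V[0,1]))
        r=cv2.minAreaRect(p); print(name,s[i,4],"mean",p.mean(0).round(4),"rect",np.round(r[0],4),np.round(r[1],4),"pca %.1f"%((a+90)%180-90),"z %.4f"%np.median(Z[l==i]))
E
python3 - <<'E'
from h import *
print(tool()[1].round(3))
go(.5555,-.2995,.14,.297)
E
```

```text
[[ 0.895 -0.001  0.446]
 [-0.446 -0.002  0.895]
 [-0.    -1.    -0.002]]
pos [0.2225 0.4471 0.2305] jaw 1.109 q6 1.57 F [-0.5  0.7 -0.1] w 0.0855 tilt 0.002 t 0.1 n 18
0 [0.175, 0.025, -0.144] 0.0226
1 [0.182, 0.025, -0.136] 0.0226
2 [0.188, 0.025, -0.128] 0.0226
3 [0.193, 0.025, -0.119] 0.0226
4 [0.198, 0.025, -0.111] 0.0226
5 [0.203, 0.025, -0.102] 0.0226
6 [0.207, 0.025, -0.092] 0.0226
7 [0.211, 0.025, -0.083] 0.0226
8 [0.215, 0.025, -0.073] 0.0226
9 [0.218, 0.025, -0.063] 0.0226
10 [0.221, 0.025, -0.054] 0.0226
11 [0.223, 0.025, -0.044] 0.0226
12 [0.225, 0.025, -0.033] 0.0226
13 [0.226, 0.025, -0.023] 0.0226
14 [0.227, 0.025, -0.013] 0.0226
15 [0.227, 0.025, -0.003] 0.0226
16 [0.227, 0.025, 0.007] 0.0226
17 [0.226, 0.025, 0.018] 0.0226
```

Call:
move_arm([
  {"grip": 0, "linear": [0.175, 0.025, -0.144], "twist": 0.0226},
  {"grip": 0, "linear": [0.182, 0.025, -0.136], "twist": 0.0226},
  {"grip": 0, "linear": [0.188, 0.025, -0.128], "twist": 0.0226},
  {"grip": 0, "linear": [0.193, 0.025, -0.119], "twist": 0.0226},
  {"grip": 0, "linear": [0.198, 0.025, -0.111], "twist": 0.0226},
])

```text
clock: 0.6
eef_pos: [0.3154, 0.2381, 0.2024]
tool_rot: [0.667, -0.237, 0.237, -0.665]
ft_force: [1.1, 0.2, 0.1]
grip_width: 0.0852
```

Call:
move_arm([
  {"grip": 0, "linear": [0.203, 0.025, -0.102], "twist": 0.0226},
  {"grip": 0, "linear": [0.207, 0.025, -0.092], "twist": 0.0226},
  {"grip": 0, "linear": [0.211, 0.025, -0.083], "twist": 0.0226},
  {"grip": 0, "linear": [0.215, 0.025, -0.073], "twist": 0.0226},
  {"grip": 0, "linear": [0.218, 0.025, -0.063], "twist": 0.0226},
])

```text
clock: 1.1
eef_pos: [0.4085, 0.0217, 0.1759]
tool_rot: [0.635, -0.314, 0.313, -0.633]
ft_force: [0.2, 0.4, 0.2]
grip_width: 0.0854
```

Call:
move_arm([
  {"grip": 0, "linear": [0.221, 0.025, -0.054], "twist": 0.0226},
  {"grip": 0, "linear": [0.223, 0.025, -0.044], "twist": 0.0226},
  {"grip": 0, "linear": [0.225, 0.025, -0.033], "twist": 0.0226},
  {"grip": 0, "linear": [0.226, 0.025, -0.023], "twist": 0.0226},
  {"grip": 0, "linear": [0.227, 0.025, -0.013], "twist": 0.0226},
])

```text
clock: 1.6
eef_pos: [0.4998, -0.1965, 0.1483]
tool_rot: [0.593, -0.387, 0.385, -0.592]
ft_force: [0.6, 1.2, 0.5]
grip_width: 0.0853
```

```bash
python3 -c "
from h import *
go(.5555,-.2995,.08,.297)"
```

```text
pos [ 0.4998 -0.1965  0.1483] jaw 0.415 q6 0.78 F [0.6 1.2 0.5] w 0.0853 tilt 0.004 t 1.6 n 3
0 [0.195, 0.113, 0.016] 0.0197
1 [0.194, 0.113, 0.024] 0.0197
2 [0.193, 0.113, 0.031] 0.0197
```

Call:
move_arm([
  {"grip": 0, "linear": [0.195, 0.113, 0.016], "twist": 0.0197},
  {"grip": 0, "linear": [0.194, 0.113, 0.024], "twist": 0.0197},
  {"grip": 0, "linear": [0.193, 0.113, 0.031], "twist": 0.0197},
  {"grip": 0.1, "linear": [0, 0, 0], "twist": 0},
  {"grip": 0.2, "linear": [0, 0, 0], "twist": 0},
])

```text
clock: 2.1
eef_pos: [0.5558, -0.3099, 0.0712]
tool_rot: [0.567, -0.428, 0.421, -0.564]
ft_force: [-0.6, 0.8, 0.5]
grip_width: 0.0684
```

```bash
python3 -c "
from h import *
go(.5555,-.2995,.014,.297,.03)"
```

```text
pos [ 0.5558 -0.3099  0.0712] jaw 0.283 q6 0.78 F [-0.6  0.8  0.5] w 0.0684 tilt 0.010 t 2.1 n 2
0 [-0.024, 0.143, 0.008] -0.0034
1 [-0.024, 0.143, 0.008] -0.0034
```

Call:
move_arm([
  {"grip": 0.2, "linear": [-0.03, 0, 0.01], "twist": -0.0034},
  {"grip": 0.2, "linear": [-0.015, 0, 0.006], "twist": -0.003},
  {"grip": 0.2, "linear": [0, 0, 0], "twist": 0},
  {"grip": 0.2, "linear": [0, 0, 0], "twist": 0},
  {"grip": 0.2, "linear": [0, 0, 0], "twist": 0},
])

```text
clock: 2.6
eef_pos: [0.5565, -0.2953, 0.076]
tool_rot: [0.57, -0.421, 0.417, -0.569]
ft_force: [-0.4, -0.6, 0.2]
grip_width: 0.0684
```

```bash
python3 -c "
from h import *
go(.5555,-.2995,.014,.297,.02)"
```

```text
pos [ 0.5565 -0.2953  0.076 ] jaw 0.303 q6 0.78 F [-0.4 -0.6  0.2] w 0.0684 tilt 0.006 t 2.6 n 4
0 [0.005, 0.077, -0.002] 0.0007
1 [0.005, 0.077, -0.002] 0.0007
2 [0.005, 0.077, -0.002] 0.0007
3 [0.005, 0.077, -0.002] 0.0007
```

Call:
move_arm([
  {"grip": 0.2, "linear": [0.01, 0.075, -0.004], "twist": 0},
  {"grip": 0.2, "linear": [0.006, 0.075, -0.002], "twist": 0},
  {"grip": 0.2, "linear": [0.003, 0.06, -0.002], "twist": 0},
  {"grip": 0.2, "linear": [0, 0.04, 0], "twist": 0},
  {"grip": 0.2, "linear": [0, 0.015, 0], "twist": 0},
])

```text
clock: 3.1
eef_pos: [0.5588, -0.2996, 0.0262]
tool_rot: [0.57, -0.417, 0.419, -0.57]
ft_force: [0.8, 0.3, -0.4]
grip_width: 0.0682
```

```bash
python3 -c "
from h import *
go(.5555,-.2995,.014,.297,.02)"
```

```text
pos [ 0.5588 -0.2996  0.0262] jaw 0.305 q6 0.77 F [ 0.8  0.3 -0.4] w 0.0682 tilt 0.003 t 3.1 n 1
0 [-0.005, 0.061, -0.015] 0.004
```

Call:
move_arm([
  {"grip": 0.2, "linear": [-0.003, 0.03, -0.01], "twist": 0.003},
  {"grip": 0.2, "linear": [0, 0.02, -0.003], "twist": 0},
  {"grip": 0.2, "linear": [0, 0, 0], "twist": 0},
  {"grip": 1, "linear": [0, 0, 0], "twist": 0},
  {"grip": 1, "linear": [0, 0, 0], "twist": 0},
])

```text
clock: 3.6
eef_pos: [0.5564, -0.3003, 0.0164]
tool_rot: [0.569, -0.418, 0.422, -0.568]
ft_force: [-0.4, 0.5, -0.6]
grip_width: 0.0495
```

Call:
move_arm([
  {"grip": 1, "linear": [0, 0, 0], "twist": 0},
  {"grip": 1, "linear": [0, 0, 0], "twist": 0},
  {"grip": 1, "linear": [0, 0, 0], "twist": 0},
  {"grip": 1, "linear": [0, 0, 0], "twist": 0},
  {"grip": 1, "linear": [0, 0, 0], "twist": 0},
])

```text
clock: 4.1
eef_pos: [0.5566, -0.3003, 0.0166]
tool_rot: [0.569, -0.418, 0.422, -0.569]
ft_force: [-0.4, 0.0, -0.5]
grip_width: 0.0498
```

```bash
python3 -c "
from h import *
go(.5555,-.2995,.08,.297,.02)"
```

```text
pos [ 0.5566 -0.3003  0.0166] jaw 0.298 q6 0.78 F [-0.4  0.  -0.5] w 0.0498 tilt 0.005 t 4.1 n 4
0 [-0.001, -0.079, -0.001] 0.0002
1 [-0.001, -0.079, -0.001] 0.0002
2 [-0.001, -0.079, -0.001] 0.0002
3 [-0.001, -0.079, -0.001] 0.0002
```

Call:
move_arm([
  {"grip": 1, "linear": [0, -0.05, 0], "twist": 0},
  {"grip": 1, "linear": [0, -0.1, 0], "twist": 0},
  {"grip": 1, "linear": [0, -0.12, 0], "twist": 0},
  {"grip": 1, "linear": [0, -0.12, 0], "twist": 0},
  {"grip": 1, "linear": [0, -0.06, 0], "twist": 0},
])

```text
clock: 4.6
eef_pos: [0.5544, -0.2989, 0.1087]
tool_rot: [0.569, -0.421, 0.42, -0.568]
ft_force: [0.2, -0.4, -0.8]
grip_width: 0.0499
```

```bash
python3 -c "
from h import *
im,d=bot.camera('top'); cv2.imwrite('pics/top1.png',im); cv2.imwrite('pics/t1.png',cv2.resize(im[180:270,280:400],None,fx=6,fy=6,interpolation=2))
go(.5504,.3027,.10,.106)"
```

```text
pos [ 0.5552 -0.2993  0.1104] jaw 0.298 q6 0.78 F [ 0.7 -0.8  1.5] w 0.0493 tilt 0.002 t 4.7 n 13
0 [-0.222, 0.004, 0.066] 0.0074
1 [-0.223, 0.004, 0.063] 0.0074
2 [-0.224, 0.004, 0.06] 0.0074
3 [-0.225, 0.004, 0.056] 0.0074
4 [-0.225, 0.004, 0.053] 0.0074
5 [-0.226, 0.004, 0.05] 0.0074
6 [-0.227, 0.004, 0.046] 0.0074
7 [-0.228, 0.004, 0.043] 0.0074
8 [-0.228, 0.004, 0.04] 0.0074
9 [-0.229, 0.004, 0.036] 0.0074
10 [-0.229, 0.004, 0.033] 0.0074
11 [-0.23, 0.004, 0.029] 0.0074
12 [-0.23, 0.004, 0.026] 0.0074
```

View pics/t1.png

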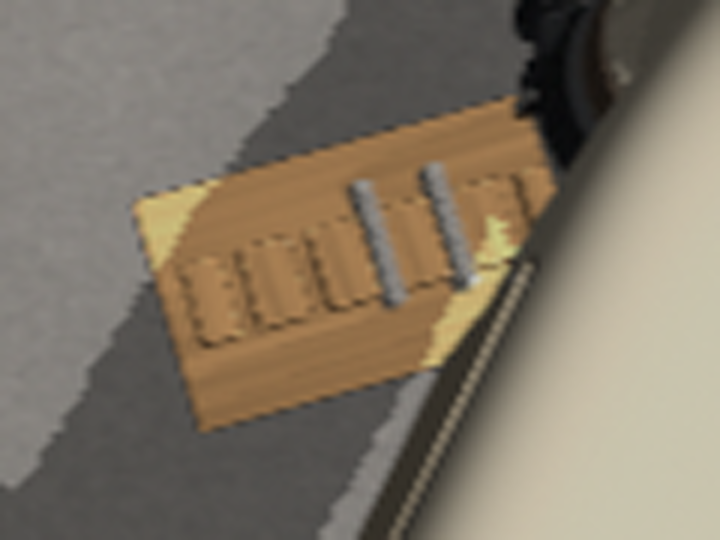

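The third slot (right, about (500,220) in the crop) is empty, so the slug is in the gripper. The other two are undisturbed.

Call:
move_arm([
  {"grip": 1, "linear": [-0.12, 0.0, 0.04], "twist": 0.007},
  {"grip": 1, "linear": [-0.22, 0.0, 0.064], "twist": 0.0074},
  {"grip": 1, "linear": [-0.224, 0.0, 0.06], "twist": 0.0074},
  {"grip": 1, "linear": [-0.225, 0.0, 0.056], "twist": 0.0074},
  {"grip": 1, "linear": [-0.225, 0.0, 0.053], "twist": 0.0074},
])

```text
clock: 5.15
eef_pos: [0.5558, -0.0905, 0.1089]
tool_rot: [0.55, -0.443, 0.448, -0.549]
ft_force: [1.2, 0.5, -1.2]
grip_width: 0.0496
```

Call:
move_arm([
  {"grip": 1, "linear": [-0.226, 0.0, 0.05], "twist": 0.0074},
  {"grip": 1, "linear": [-0.227, 0.0, 0.046], "twist": 0.0074},
  {"grip": 1, "linear": [-0.228, 0.0, 0.043], "twist": 0.0074},
  {"grip": 1, "linear": [-0.228, 0.0, 0.04], "twist": 0.0074},
  {"grip": 1, "linear": [-0.229, 0.0, 0.036], "twist": 0.0074},
])

```text
clock: 5.65
eef_pos: [0.5547, 0.15, 0.1052]
tool_rot: [0.533, -0.465, 0.468, -0.53]
ft_force: [0.6, -0.2, -1.8]
grip_width: 0.0496
```

Call:
move_arm([
  {"grip": 1, "linear": [-0.229, 0.0, 0.033], "twist": 0.0074},
  {"grip": 1, "linear": [-0.2, 0.0, 0.028], "twist": 0.0074},
  {"grip": 1, "linear": [-0.12, 0.0, 0.013], "twist": 0.0074},
  {"grip": 1, "linear": [-0.05, 0.0, 0.005], "twist": 0.005},
  {"grip": 1, "linear": [-0.01, 0.0, 0], "twist": 0},
])

```text
clock: 6.15
eef_pos: [0.5529, 0.2839, 0.1009]
tool_rot: [0.522, -0.478, 0.48, -0.518]
ft_force: [-0.3, -0.4, -0.5]
grip_width: 0.0494
```

```bash
python3 -c "
from h import *
go(.5504,.3027,.05,.106,.03)"
```

```text
pos [0.5529 0.2839 0.1009] jaw 0.083 q6 1.96 F [-0.3 -0.4 -0.5] w 0.0494 tilt 0.006 t 6.2 n 2
0 [-0.048, 0.127, -0.002] -0.0057
1 [-0.048, 0.127, -0.002] -0.0057
```

Call:
move_arm([
  {"grip": 1, "linear": [-0.048, 0.06, -0.002], "twist": -0.0057},
  {"grip": 1, "linear": [-0.04, 0.12, -0.002], "twist": -0.0057},
  {"grip": 1, "linear": [-0.008, 0.06, 0], "twist": 0},
  {"grip": 1, "linear": [0, 0.01, 0], "twist": 0},
  {"grip": 1, "linear": [0, 0, 0], "twist": 0},
])

```text
clock: 6.65
eef_pos: [0.5502, 0.2977, 0.0467]
tool_rot: [0.528, -0.473, 0.475, -0.521]
ft_force: [-0.1, -0.0, -0.4]
grip_width: 0.0497
```

```bash
python3 -c "
from h import *
go(.5504,.3027,.0195,.106,.03)"
```

```text
pos [0.5502 0.2977 0.0467] jaw 0.102 q6 1.97 F [-0.1 -0.  -0.4] w 0.0497 tilt 0.010 t 6.7 n 1
0 [-0.026, 0.136, 0.004] -0.0022
```

Call:
move_arm([
  {"grip": 1, "linear": [-0.025, 0.05, 0.003], "twist": -0.002},
  {"grip": 1, "linear": [-0.012, 0.05, 0.002], "twist": 0},
  {"grip": 1, "linear": [0, 0.02, 0], "twist": 0},
  {"grip": 1, "linear": [0, 0.012, 0], "twist": 0},
  {"grip": 1, "linear": [0, 0.004, 0], "twist": 0},
])

```text
clock: 7.15
eef_pos: [0.5522, 0.3045, 0.019]
tool_rot: [0.528, -0.472, 0.475, -0.523]
ft_force: [0.5, -0.8, -0.6]
grip_width: 0.0496
```

```bash
python3 -c "
from h import *
go(.5504,.3027,.0185,.106,.03)"
```

```text
pos [0.5522 0.3045 0.019 ] jaw 0.103 q6 1.97 F [ 0.5 -0.8 -0.6] w 0.0496 tilt 0.008 t 7.2 n 1
0 [0.008, 0.003, -0.01] -0.0014
```

Call:
move_arm([
  {"grip": 1, "linear": [0, 0.006, -0.005], "twist": 0},
  {"grip": 1, "linear": [0, 0.005, 0], "twist": 0},
  {"grip": 1, "linear": [0, 0, 0], "twist": 0},
  {"grip": 1, "linear": [0, 0, 0], "twist": 0},
  {"grip": 1, "linear": [0, 0, 0], "twist": 0},
])

```text
clock: 7.65
eef_pos: [0.552, 0.3049, 0.0189]
tool_rot: [0.527, -0.472, 0.475, -0.524]
ft_force: [0.2, -0.8, -0.8]
grip_width: 0.0497
```

Call:
move_arm([
  {"grip": 1, "linear": [0, 0.014, 0], "twist": 0},
  {"grip": 1, "linear": [0, 0.012, 0], "twist": 0},
  {"grip": 1, "linear": [0, 0.008, 0], "twist": 0},
  {"grip": 1, "linear": [0, 0, 0], "twist": 0},
  {"grip": 1, "linear": [0, 0, 0], "twist": 0},
])

```text
clock: 8.15
eef_pos: [0.5525, 0.3053, 0.0186]
tool_rot: [0.525, -0.471, 0.476, -0.525]
ft_force: [0.1, 0.4, -0.6]
grip_width: 0.05
```

Call:
move_arm([
  {"grip": 0.35, "linear": [0, 0, 0], "twist": 0},
  {"grip": 0.3, "linear": [0, 0, 0], "twist": 0},
  {"grip": 0.2, "linear": [0, 0, 0], "twist": 0},
  {"grip": 0.15, "linear": [0, 0, 0], "twist": 0},
  {"grip": 0.15, "linear": [0, -0.01, 0], "twist": 0},
])

```text
clock: 8.65
eef_pos: [0.5522, 0.3052, 0.0191]
tool_rot: [0.526, -0.471, 0.476, -0.525]
ft_force: [-0.4, -0.2, 0.2]
grip_width: 0.0728
```

Call:
move_arm([
  {"grip": 0.15, "linear": [0, -0.06, 0], "twist": 0},
  {"grip": 0.15, "linear": [0, -0.12, 0], "twist": 0},
  {"grip": 0.15, "linear": [0, -0.15, 0], "twist": 0},
  {"grip": 0.15, "linear": [0, -0.1, 0], "twist": 0},
  {"grip": 0.15, "linear": [0, -0.03, 0], "twist": 0},
])

```text
clock: 9.15
eef_pos: [0.5512, 0.3053, 0.1159]
tool_rot: [0.527, -0.472, 0.475, -0.524]
ft_force: [-1.1, -0.1, 0.2]
grip_width: 0.0725
```

```bash
python3 -c "
from h import *
go(.5502,-.2691,.10,.297)
im,d=bot.camera('top')
im2,d2=bot.camera('scene')
cv2.imwrite('pics/s2.png',np.hstack([cv2.resize(im2[205:275,335:445],None,fx=4,fy=4,interpolation=2),cv2.resize(im[175:245,90:180],None,fx=4,fy=4,interpolation=2)]))
Z=cloud('top',d)[...,2]
cc(Z,.028,.04,(185,245,105,150),.035,'slug')
"
```

```text
pos [0.5512 0.3053 0.1159] jaw 0.104 q6 1.98 F [-1.1 -0.1  0.2] w 0.0725 tilt 0.007 t 9.2 n 12
0 [0.238, 0.008, -0.025] -0.0081
1 [0.238, 0.008, -0.029] -0.0081
2 [0.237, 0.008, -0.033] -0.0081
3 [0.236, 0.008, -0.037] -0.0081
4 [0.236, 0.008, -0.04] -0.0081
5 [0.235, 0.008, -0.044] -0.0081
6 [0.234, 0.008, -0.048] -0.0081
7 [0.234, 0.008, -0.052] -0.0081
8 [0.233, 0.008, -0.056] -0.0081
9 [0.232, 0.008, -0.059] -0.0081
10 [0.231, 0.008, -0.063] -0.0081
11 [0.23, 0.008, -0.067] -0.0081
slug 80 mean [0.5535 0.3047] rect [0.5539 0.3046] [0.0504 0.0074] pca 5.5 z 0.0338
```

View pics/s2.png

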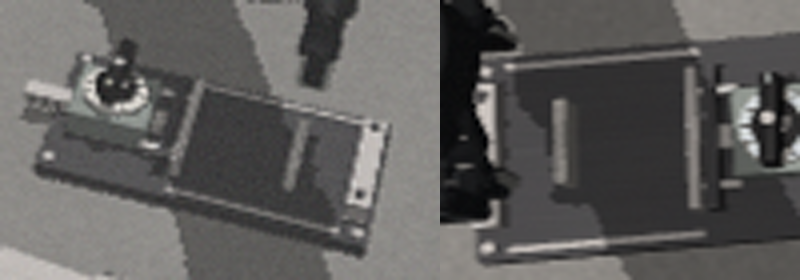

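The slug stands at bed (x +3.5, y −40 mm), aligned and upright (depth 33.8 mm). Next is slug 2.

Call:
move_arm([
  {"grip": 0.15, "linear": [0.12, 0, -0.013], "twist": -0.0075},
  {"grip": 0.15, "linear": [0.238, 0, -0.029], "twist": -0.0081},
  {"grip": 0.15, "linear": [0.237, 0, -0.033], "twist": -0.0081},
  {"grip": 0.15, "linear": [0.236, 0, -0.037], "twist": -0.0081},
  {"grip": 0.15, "linear": [0.236, 0, -0.04], "twist": -0.0081},
])

```text
clock: 9.75
eef_pos: [0.5478, 0.0894, 0.1094]
tool_rot: [0.551, -0.448, 0.448, -0.544]
ft_force: [0.8, 0.2, -0.2]
grip_width: 0.0722
```

Call:
move_arm([
  {"grip": 0.15, "linear": [0.235, 0, -0.044], "twist": -0.0081},
  {"grip": 0.15, "linear": [0.234, 0, -0.048], "twist": -0.0081},
  {"grip": 0.15, "linear": [0.234, 0, -0.052], "twist": -0.0081},
  {"grip": 0.15, "linear": [0.233, 0, -0.056], "twist": -0.0081},
  {"grip": 0.15, "linear": [0.232, 0, -0.059], "twist": -0.0081},
])

```text
clock: 10.25
eef_pos: [0.5452, -0.1587, 0.1041]
tool_rot: [0.572, -0.427, 0.42, -0.561]
ft_force: [0.4, -0.8, 0.1]
grip_width: 0.0724
```

Call:
move_arm([
  {"grip": 0.15, "linear": [0.231, 0, -0.063], "twist": -0.0081},
  {"grip": 0.15, "linear": [0.23, 0, -0.067], "twist": -0.0081},
  {"grip": 0.15, "linear": [0.12, 0.02, -0.035], "twist": -0.005},
  {"grip": 0.15, "linear": [0.04, 0.02, -0.01], "twist": 0},
  {"grip": 0.15, "linear": [0, 0, 0], "twist": 0},
])

```text
clock: 10.75
eef_pos: [0.5424, -0.298, 0.0887]
tool_rot: [0.579, -0.421, 0.406, -0.567]
ft_force: [-0.2, 0.2, 0.0]
grip_width: 0.0725
```

```bash
python3 -c "
from h import *
go(.5502,-.2691,.05,.297,.02)"
```

```text
pos [ 0.5424 -0.298   0.0887] jaw 0.320 q6 0.76 F [-0.2  0.2  0. ] w 0.0725 tilt 0.028 t 10.8 n 3
0 [-0.041, 0.064, 0.029] 0.0039
1 [-0.041, 0.064, 0.029] 0.0039
2 [-0.042, 0.064, 0.029] 0.0039
```

Call:
move_arm([
  {"grip": 0.2, "linear": [-0.06, 0.02, 0.04], "twist": 0.004},
  {"grip": 0.2, "linear": [-0.05, 0.02, 0.035], "twist": 0.004},
  {"grip": 0.2, "linear": [-0.03, 0.02, 0.02], "twist": 0.002},
  {"grip": 0.2, "linear": [0, 0, 0], "twist": 0},
  {"grip": 0.2, "linear": [0, 0, 0], "twist": 0},
])

```text
clock: 11.25
eef_pos: [0.5507, -0.2569, 0.0735]
tool_rot: [0.577, -0.428, 0.408, -0.564]
ft_force: [-0.5, -0.1, 0.2]
grip_width: 0.0684
```

```bash
python3 -c "
from h import *
go(.5502,-.2691,.018,.297,.02); print(tool()[1].round(3))"
```

```text
pos [ 0.5507 -0.2569  0.0735] jaw 0.306 q6 0.83 F [-0.5 -0.1  0.2] w 0.0684 tilt 0.033 t 11.2 n 3
0 [0.02, 0.093, -0.004] 0.0015
1 [0.02, 0.093, -0.004] 0.0015
2 [0.02, 0.093, -0.004] 0.0015
[[ 0.301 -0.033  0.953]
 [-0.954  0.002  0.301]
 [-0.012 -0.999 -0.031]]
```

Call:
move_arm([
  {"grip": 0.2, "linear": [0.02, -0.24, 0], "twist": 0},
  {"grip": 0.2, "linear": [0.02, -0.24, 0], "twist": 0},
  {"grip": 0.2, "linear": [0.01, -0.24, 0], "twist": 0},
  {"grip": 0.2, "linear": [0, -0.1, 0], "twist": 0},
  {"grip": 0.2, "linear": [0, 0, 0], "twist": 0},
])

```text
clock: 11.75
eef_pos: [0.558, -0.2651, 0.2419]
tool_rot: [0.578, -0.429, 0.406, -0.564]
ft_force: [0.9, -0.4, 0.1]
grip_width: 0.068
```

```bash
python3 -c "
from h import *
go(.5502,-.2691,.018,.297,.05); print(tool()[1].round(3)[:,1])"
```

```text
pos [ 0.558  -0.2651  0.2419] jaw 0.309 q6 0.83 F [ 0.9 -0.4  0.1] w 0.0680 tilt 0.038 t 11.8 n 5
0 [0.005, 0.224, -0.001] 0.0012
1 [0.005, 0.224, -0.001] 0.0012
2 [0.005, 0.224, -0.001] 0.0012
3 [0.005, 0.224, -0.001] 0.0012
4 [0.005, 0.224, -0.001] 0.0012
[-0.038  0.003 -0.999]
```

Call:
move_arm([
  {"grip": 0.2, "linear": [0.01, 0.24, 0], "twist": 0.001},
  {"grip": 0.2, "linear": [0.005, 0.24, 0], "twist": 0.001},
  {"grip": 0.2, "linear": [0.005, 0.24, 0], "twist": 0.001},
  {"grip": 0.2, "linear": [0.005, 0.12, 0], "twist": 0.001},
  {"grip": 0.2, "linear": [0, 0.02, 0], "twist": 0},
])

```text
clock: 12.25
eef_pos: [0.5536, -0.27, 0.0641]
tool_rot: [0.576, -0.428, 0.41, -0.562]
ft_force: [0.2, 0.1, 0.1]
grip_width: 0.0683
```

```bash
python3 -c "
from h import *
go(.5502,-.2691,.018,.297,.05); print(tool()[1].round(3)[:,1])"
```

```text
pos [ 0.5536 -0.27    0.0641] jaw 0.301 q6 0.82 F [0.2 0.1 0.1] w 0.0683 tilt 0.032 t 12.2 n 1
0 [-0.007, 0.231, -0.008] 0.0019
[-0.032 -0.    -1.   ]
```

Call:
move_arm([
  {"grip": 0.2, "linear": [-0.01, 0.1, -0.01], "twist": 0.001},
  {"grip": 0.2, "linear": [-0.005, 0.08, -0.008], "twist": 0.001},
  {"grip": 0.2, "linear": [0, 0.04, -0.004], "twist": 0},
  {"grip": 0.2, "linear": [0, 0.01, 0], "twist": 0},
  {"grip": 0.2, "linear": [0, 0, 0], "twist": 0},
])

```text
clock: 12.75
eef_pos: [0.5457, -0.2677, 0.0161]
tool_rot: [0.575, -0.43, 0.411, -0.561]
ft_force: [-0.2, -0.1, 1.1]
grip_width: 0.0684
```

```bash
python3 -c "
from h import *
go(.5502,-.2691,.018,.297,.05)"
```

```text
pos [ 0.5457 -0.2677  0.0161] jaw 0.297 q6 0.82 F [-0.2 -0.1  1.1] w 0.0684 tilt 0.034 t 12.8 n 1
0 [0.013, -0.01, 0.019] 0.0001
```

Call:
move_arm([
  {"grip": 0.2, "linear": [0.008, -0.005, 0.025], "twist": 0},
  {"grip": 0.2, "linear": [0, 0, 0.01], "twist": 0},
  {"grip": 1, "linear": [0, 0, 0], "twist": 0},
  {"grip": 1, "linear": [0, 0, 0], "twist": 0},
  {"grip": 1, "linear": [0, 0, 0], "twist": 0},
])

```text
clock: 13.25
eef_pos: [0.5569, -0.2686, 0.0216]
tool_rot: [0.575, -0.427, 0.414, -0.562]
ft_force: [-0.6, 0.2, -2.1]
grip_width: 0.0487
```

Call:
move_arm([
  {"grip": 1, "linear": [0, 0, 0], "twist": 0},
  {"grip": 1, "linear": [0, 0, 0], "twist": 0},
  {"grip": 1, "linear": [0, -0.05, 0], "twist": 0},
  {"grip": 1, "linear": [0, -0.08, 0], "twist": 0},
  {"grip": 1, "linear": [0, -0.08, 0], "twist": 0},
])

```text
clock: 13.75
eef_pos: [0.5552, -0.2672, 0.0619]
tool_rot: [0.575, -0.43, 0.411, -0.561]
ft_force: [-0.5, 0.4, -1.1]
grip_width: 0.0488
```

```bash
python3 -c "
from h import *
go(.5523,.2849,.11,.106);print(tool()[1].round(3)[:,1])"
```

```text
pos [ 0.5552 -0.2672  0.0619] jaw 0.297 q6 0.83 F [-0.5  0.4 -1.1] w 0.0488 tilt 0.034 t 13.8 n 12
0 [-0.221, -0.02, 0.066] 0.008
1 [-0.222, -0.02, 0.062] 0.008
2 [-0.222, -0.02, 0.058] 0.008
3 [-0.223, -0.02, 0.055] 0.008
4 [-0.224, -0.02, 0.051] 0.008
5 [-0.225, -0.02, 0.048] 0.008
6 [-0.226, -0.02, 0.044] 0.008
7 [-0.226, -0.02, 0.041] 0.008
8 [-0.227, -0.02, 0.037] 0.008
9 [-0.228, -0.02, 0.033] 0.008
10 [-0.228, -0.02, 0.03] 0.008
11 [-0.229, -0.02, 0.026] 0.008
[-0.034  0.001 -0.999]
```

Call:
move_arm([
  {"grip": 1, "linear": [-0.12, -0.1, 0.04], "twist": 0.007},
  {"grip": 1, "linear": [-0.222, -0.08, 0.062], "twist": 0.008},
  {"grip": 1, "linear": [-0.222, -0.06, 0.058], "twist": 0.008},
  {"grip": 1, "linear": [-0.223, -0.03, 0.055], "twist": 0.008},
  {"grip": 1, "linear": [-0.224, 0, 0.051], "twist": 0.008},
])

```text
clock: 14.25
eef_pos: [0.5599, -0.0596, 0.1239]
tool_rot: [0.554, -0.453, 0.441, -0.542]
ft_force: [1.0, -0.0, -0.7]
grip_width: 0.0489
```

Call:
move_arm([
  {"grip": 1, "linear": [-0.225, 0, 0.048], "twist": 0.008},
  {"grip": 1, "linear": [-0.226, 0, 0.044], "twist": 0.008},
  {"grip": 1, "linear": [-0.226, 0, 0.041], "twist": 0.008},
  {"grip": 1, "linear": [-0.227, 0, 0.037], "twist": 0.008},
  {"grip": 1, "linear": [-0.228, 0, 0.033], "twist": 0.008},
])

```text
clock: 14.75
eef_pos: [0.5622, 0.1796, 0.1288]
tool_rot: [0.533, -0.473, 0.466, -0.524]
ft_force: [1.2, -0.6, -1.5]
grip_width: 0.0492
```

Call:
move_arm([
  {"grip": 1, "linear": [-0.228, 0, 0.03], "twist": 0.006},
  {"grip": 1, "linear": [-0.2, 0, 0.02], "twist": 0.004},
  {"grip": 1, "linear": [-0.12, 0, 0.01], "twist": 0.003},
  {"grip": 1, "linear": [-0.04, 0, 0], "twist": 0},
  {"grip": 1, "linear": [0, 0, 0], "twist": 0},
])

```text
clock: 15.25
eef_pos: [0.5599, 0.31, 0.1317]
tool_rot: [0.527, -0.478, 0.471, -0.522]
ft_force: [0.5, 0.7, -0.2]
grip_width: 0.0488
```

```bash
python3 -c "
from h import *
go(.5523,.2849,.05,.106,.03);print(tool()[1].round(3)[:,1])"
```

```text
pos [0.5599 0.31   0.1317] jaw 0.100 q6 1.97 F [ 0.5  0.7 -0.2] w 0.0488 tilt 0.012 t 15.2 n 3
0 [0.041, 0.136, -0.015] -0.001
1 [0.04, 0.136, -0.015] -0.001
2 [0.04, 0.136, -0.015] -0.001
[-0.012  0.    -1.   ]
```

Call:
move_arm([
  {"grip": 1, "linear": [0.06, 0.08, -0.015], "twist": 0},
  {"grip": 1, "linear": [0.045, 0.13, -0.015], "twist": 0},
  {"grip": 1, "linear": [0.02, 0.12, -0.01], "twist": 0},
  {"grip": 1, "linear": [0, 0.05, 0], "twist": 0},
  {"grip": 1, "linear": [0, 0, 0], "twist": 0},
])

```text
clock: 15.75
eef_pos: [0.5554, 0.2769, 0.0567]
tool_rot: [0.525, -0.478, 0.474, -0.521]
ft_force: [0.1, 0.4, 0.1]
grip_width: 0.0486
```

```bash
python3 -c "
from h import *
go(.5523,.2849,.024,.106,.03);print(tool()[1].round(3)[:,1])"
```

```text
pos [0.5554 0.2769 0.0567] jaw 0.094 q6 1.94 F [0.1 0.4 0.1] w 0.0486 tilt 0.008 t 15.8 n 2
0 [-0.021, 0.082, -0.005] -0.0031
1 [-0.021, 0.082, -0.005] -0.0031
[-0.008 -0.001 -1.   ]
```

Call:
move_arm([
  {"grip": 1, "linear": [-0.025, 0.06, -0.006], "twist": -0.003},
  {"grip": 1, "linear": [-0.01, 0.05, -0.005], "twist": -0.002},
  {"grip": 1, "linear": [0, 0.03, 0], "twist": 0},
  {"grip": 1, "linear": [0, 0.015, 0], "twist": 0},
  {"grip": 1, "linear": [0, 0.008, 0], "twist": 0},
])

```text
clock: 16.25
eef_pos: [0.5549, 0.2848, 0.025]
tool_rot: [0.525, -0.475, 0.472, -0.525]
ft_force: [-0.7, 0.4, -1.0]
grip_width: 0.0488
```

```bash
python3 -c "
from h import *
go(.5523,.2849,.022,.106,.03)"
```

```text
pos [0.5549 0.2848 0.025 ] jaw 0.103 q6 1.94 F [-0.7  0.4 -1. ] w 0.0488 tilt 0.004 t 16.2 n 1
0 [-0.002, 0.015, -0.013] -0.0013
```

Call:
move_arm([
  {"grip": 1, "linear": [0, 0.015, -0.01], "twist": 0},
  {"grip": 1, "linear": [0, 0.015, 0], "twist": 0},
  {"grip": 1, "linear": [0, 0, 0], "twist": 0},
  {"grip": 1, "linear": [0, 0, 0], "twist": 0},
  {"grip": 1, "linear": [0, 0, 0], "twist": 0},
])

```text
clock: 16.75
eef_pos: [0.5553, 0.2865, 0.0253]
tool_rot: [-0.523, 0.473, -0.473, 0.528]
ft_force: [-0.2, -0.6, -1.3]
grip_width: 0.0487
```

Call:
move_arm([
  {"grip": 1, "linear": [0, 0.02, -0.01], "twist": 0},
  {"grip": 1, "linear": [0, 0.02, 0], "twist": 0},
  {"grip": 1, "linear": [0, 0.02, 0], "twist": 0},
  {"grip": 1, "linear": [0, 0.02, 0], "twist": 0},
  {"grip": 1, "linear": [0, 0.02, 0], "twist": 0},
])

```text
clock: 17.25
eef_pos: [0.5552, 0.288, 0.0232]
tool_rot: [-0.519, 0.472, -0.474, 0.532]
ft_force: [-7.6, -3.9, 21.9]
grip_width: 0.0488
```

Call:
move_arm([
  {"grip": 0.35, "linear": [0, -0.006, 0], "twist": 0},
  {"grip": 0.3, "linear": [0, 0, 0], "twist": 0},
  {"grip": 0.2, "linear": [0, 0, 0], "twist": 0},
  {"grip": 0.15, "linear": [0, 0, 0], "twist": 0},
  {"grip": 0.15, "linear": [0, -0.02, 0], "twist": 0},
])

```text
clock: 17.75
eef_pos: [0.5546, 0.2878, 0.0277]
tool_rot: [-0.519, 0.472, -0.474, 0.532]
ft_force: [-0.8, -0.0, 0.1]
grip_width: 0.0727
```

Call:
move_arm([
  {"grip": 0.15, "linear": [0, -0.06, 0], "twist": 0},
  {"grip": 0.15, "linear": [0, -0.12, 0], "twist": 0},
  {"grip": 0.15, "linear": [0, -0.15, 0], "twist": 0},
  {"grip": 0.15, "linear": [0, -0.08, 0], "twist": 0},
  {"grip": 0.15, "linear": [0, 0, 0], "twist": 0},
])

```text
clock: 18.25
eef_pos: [0.5531, 0.2866, 0.1135]
tool_rot: [-0.52, 0.473, -0.473, 0.531]
ft_force: [1.6, 0.5, 0.2]
grip_width: 0.0726
```

```bash
python3 -c "
from h import *
go(.5424,-.2405,.10,.297)
print(tool()[1].round(3)[:,1])
im,d=bot.camera('top'); cv2.imwrite('pics/top3.png',im)
Z=cloud('top',d)[...,2]
cc(Z,.028,.04,(185,245,105,148),.035,'slug')
"
```

```text
pos [0.5531 0.2866 0.1135] jaw 0.105 q6 1.94 F [1.6 0.5 0.2] w 0.0726 tilt 0.015 t 18.2 n 11
0 [0.238, 0.004, -0.03] -0.0087
1 [0.237, 0.004, -0.034] -0.0087
2 [0.237, 0.004, -0.038] -0.0087
3 [0.236, 0.004, -0.042] -0.0087
4 [0.235, 0.004, -0.046] -0.0087
5 [0.234, 0.004, -0.051] -0.0087
6 [0.233, 0.004, -0.055] -0.0087
7 [0.232, 0.004, -0.059] -0.0087
8 [0.231, 0.004, -0.063] -0.0087
9 [0.23, 0.004, -0.067] -0.0087
10 [0.229, 0.004, -0.071] -0.0087
[ 0.011  0.01  -1.   ]
slug 79 mean [0.5534 0.3048] rect [0.5539 0.3046] [0.0504 0.0074] pca 5.7 z 0.0342
slug 75 mean [0.5575 0.2871] rect [0.5569 0.287 ] [0.0507 0.0091] pca 7.8 z 0.0342
```

Call:
move_arm([
  {"grip": 0.15, "linear": [0.12, 0, -0.015], "twist": -0.0087},
  {"grip": 0.15, "linear": [0.237, 0, -0.034], "twist": -0.0087},
  {"grip": 0.15, "linear": [0.237, 0, -0.038], "twist": -0.0087},
  {"grip": 0.15, "linear": [0.236, 0, -0.042], "twist": -0.0087},
  {"grip": 0.15, "linear": [0.235, 0, -0.046], "twist": -0.0087},
])

```text
clock: 18.8
eef_pos: [0.5474, 0.0709, 0.1051]
tool_rot: [-0.545, 0.446, -0.444, 0.554]
ft_force: [0.8, -0.8, 0.0]
grip_width: 0.0727
```

Call:
move_arm([
  {"grip": 0.15, "linear": [0.234, 0, -0.051], "twist": -0.0087},
  {"grip": 0.15, "linear": [0.233, 0, -0.055], "twist": -0.0087},
  {"grip": 0.15, "linear": [0.232, 0, -0.059], "twist": -0.0087},
  {"grip": 0.15, "linear": [0.231, 0, -0.063], "twist": -0.0087},
  {"grip": 0.15, "linear": [0.23, 0, -0.067], "twist": -0.0087},
])

```text
clock: 19.3
eef_pos: [0.5412, -0.1772, 0.0966]
tool_rot: [-0.566, 0.423, -0.416, 0.572]
ft_force: [0.8, 0.4, 0.2]
grip_width: 0.0727
```

Call:
move_arm([
  {"grip": 0.15, "linear": [0.15, 0.02, -0.03], "twist": -0.004},
  {"grip": 0.2, "linear": [0.04, 0.04, 0.02], "twist": 0},
  {"grip": 0.2, "linear": [0, 0.04, 0.01], "twist": 0},
  {"grip": 0.2, "linear": [0, 0, 0], "twist": 0},
  {"grip": 0.2, "linear": [0, 0, 0], "twist": 0},
])

```text
clock: 19.8
eef_pos: [0.5486, -0.2184, 0.0696]
tool_rot: [-0.567, 0.426, -0.413, 0.572]
ft_force: [-0.1, 0.4, -1.0]
grip_width: 0.0682
```

```bash
python3 -c "
from h import *
go(.5424,-.2405,.018,.297,.03)
print(tool()[1].round(3)[:,1])"
```

```text
pos [ 0.5486 -0.2184  0.0696] jaw 0.301 q6 0.89 F [-0.1  0.4 -1. ] w 0.0682 tilt 0.019 t 19.8 n 2
0 [0.05, 0.128, -0.03] 0.001
1 [0.051, 0.128, -0.03] 0.001
[-0.01   0.015 -1.   ]
```

Call:
move_arm([
  {"grip": 0.2, "linear": [0.07, 0.03, -0.04], "twist": 0.001},
  {"grip": 0.2, "linear": [0.04, 0.05, -0.02], "twist": 0.001},
  {"grip": 0.2, "linear": [0.01, 0.05, -0.01], "twist": 0},
  {"grip": 0.2, "linear": [0, 0.02, 0], "twist": 0},
  {"grip": 0.2, "linear": [0, 0, 0], "twist": 0},
])

```text
clock: 20.3
eef_pos: [0.5415, -0.2435, 0.0367]
tool_rot: [-0.567, 0.426, -0.412, 0.572]
ft_force: [-1.2, 0.2, -0.5]
grip_width: 0.068
```

```bash
python3 -c "
from h import *
go(.5424,-.2405,.018,.297,.03)
print(tool()[1].round(3)[:,1])"
```

```text
pos [ 0.5415 -0.2435  0.0367] jaw 0.302 q6 0.84 F [-1.2  0.2 -0.5] w 0.0680 tilt 0.020 t 20.3 n 1
0 [-0.011, 0.094, 0.009] 0.0026
[-0.011  0.016 -1.   ]
```

Call:
move_arm([
  {"grip": 0.2, "linear": [-0.008, 0.05, 0.006], "twist": 0.002},
  {"grip": 0.2, "linear": [0, 0.035, 0.002], "twist": 0},
  {"grip": 0.2, "linear": [0, 0.015, 0], "twist": 0},
  {"grip": 0.2, "linear": [0, 0, 0], "twist": 0},
  {"grip": 1, "linear": [0, 0, 0], "twist": 0},
])

```text
clock: 20.8
eef_pos: [0.5426, -0.2403, 0.015]
tool_rot: [-0.567, 0.427, -0.413, 0.571]
ft_force: [0.1, -0.1, -0.6]
grip_width: 0.0551
```

Call:
move_arm([
  {"grip": 1, "linear": [0, 0, 0], "twist": 0},
  {"grip": 1, "linear": [0, 0, 0], "twist": 0},
  {"grip": 1, "linear": [0, 0, 0], "twist": 0},
  {"grip": 1, "linear": [0, 0, 0], "twist": 0},
  {"grip": 1, "linear": [0, 0, 0], "twist": 0},
])

```text
clock: 21.3
eef_pos: [0.5434, -0.2406, 0.0161]
tool_rot: [-0.566, 0.426, -0.414, 0.571]
ft_force: [0.6, 0.1, -1.0]
grip_width: 0.0498
```

Call:
move_arm([
  {"grip": 1, "linear": [0, -0.05, 0], "twist": 0},
  {"grip": 1, "linear": [0, -0.12, 0], "twist": 0},
  {"grip": 1, "linear": [0, -0.18, 0], "twist": 0},
  {"grip": 1, "linear": [0, -0.08, 0], "twist": 0},
  {"grip": 1, "linear": [0, 0, 0], "twist": 0},
])

```text
clock: 21.8
eef_pos: [0.5433, -0.2416, 0.1059]
tool_rot: [-0.567, 0.427, -0.413, 0.571]
ft_force: [-0.3, -0.2, -0.9]
grip_width: 0.0497
```

```bash
python3 -c "
from h import *
go(.5542,.2670,.11,.106)
print(tool()[1].round(3)[:,1])"
```

```text
pos [ 0.5433 -0.2416  0.1059] jaw 0.299 q6 0.85 F [-0.3 -0.2 -0.9] w 0.0497 tilt 0.021 t 21.8 n 11
0 [-0.219, 0.002, 0.073] 0.0088
1 [-0.221, 0.002, 0.069] 0.0088
2 [-0.222, 0.002, 0.065] 0.0088
3 [-0.223, 0.002, 0.061] 0.0088
4 [-0.224, 0.002, 0.057] 0.0088
5 [-0.225, 0.002, 0.053] 0.0088
6 [-0.226, 0.002, 0.049] 0.0088
7 [-0.227, 0.002, 0.045] 0.0088
8 [-0.228, 0.002, 0.041] 0.0088
9 [-0.228, 0.002, 0.037] 0.0088
10 [-0.229, 0.002, 0.033] 0.0088
[-0.012  0.017 -1.   ]
```

Call:
move_arm([
  {"grip": 1, "linear": [-0.12, -0.01, 0.04], "twist": 0.007},
  {"grip": 1, "linear": [-0.221, 0, 0.069], "twist": 0.0088},
  {"grip": 1, "linear": [-0.222, 0, 0.065], "twist": 0.0088},
  {"grip": 1, "linear": [-0.223, 0, 0.061], "twist": 0.0088},
  {"grip": 1, "linear": [-0.224, 0, 0.057], "twist": 0.0088},
])

```text
clock: 22.3
eef_pos: [0.5483, -0.0322, 0.11]
tool_rot: [-0.545, 0.454, -0.443, 0.548]
ft_force: [0.3, 0.1, -0.5]
grip_width: 0.0499
```

Call:
move_arm([
  {"grip": 1, "linear": [-0.225, 0, 0.053], "twist": 0.0088},
  {"grip": 1, "linear": [-0.226, 0, 0.049], "twist": 0.0088},
  {"grip": 1, "linear": [-0.227, 0, 0.045], "twist": 0.0088},
  {"grip": 1, "linear": [-0.228, 0, 0.041], "twist": 0.0088},
  {"grip": 1, "linear": [-0.228, 0, 0.037], "twist": 0.0088},
])

```text
clock: 22.8
eef_pos: [0.5531, 0.2076, 0.1098]
tool_rot: [-0.525, 0.48, -0.467, 0.525]
ft_force: [-0.1, -0.3, 0.3]
grip_width: 0.0497
```

Call:
move_arm([
  {"grip": 1, "linear": [-0.22, 0, 0.033], "twist": 0.006},
  {"grip": 1, "linear": [-0.1, 0, 0.015], "twist": 0.003},
  {"grip": 1, "linear": [-0.03, 0, 0.005], "twist": 0},
  {"grip": 1, "linear": [0, 0, 0], "twist": 0},
  {"grip": 1, "linear": [0, 0, 0], "twist": 0},
])

```text
clock: 23.3
eef_pos: [0.5533, 0.2864, 0.1064]
tool_rot: [0.525, -0.483, 0.468, -0.522]
ft_force: [0.7, -0.5, -1.1]
grip_width: 0.0496
```

```bash
python3 -c "
from h import *
go(.5542,.2670,.05,.106,.03)
print(tool()[1].round(3)[:,1])"
```

```text
pos [0.5533 0.2864 0.1064] jaw 0.095 q6 1.94 F [ 0.7 -0.5 -1.1] w 0.0496 tilt 0.021 t 23.3 n 2
0 [0.05, 0.14, 0.0] -0.0028
1 [0.05, 0.14, -0.0] -0.0028
[-0.018  0.011 -1.   ]
```

Call:
move_arm([
  {"grip": 1, "linear": [0.06, 0.04, 0], "twist": -0.003},
  {"grip": 1, "linear": [0.05, 0.1, 0], "twist": -0.003},
  {"grip": 1, "linear": [0.01, 0.1, 0], "twist": 0},
  {"grip": 1, "linear": [0, 0.03, 0], "twist": 0},
  {"grip": 1, "linear": [0, 0, 0], "twist": 0},
])

```text
clock: 23.8
eef_pos: [0.5554, 0.2512, 0.0497]
tool_rot: [0.526, -0.482, 0.468, -0.521]
ft_force: [0.6, 0.6, -0.1]
grip_width: 0.0497
```

```bash
python3 -c "
from h import *
go(.5532,.2665,.018,.106,.03)"
```

```text
pos [0.5554 0.2512 0.0497] jaw 0.097 q6 1.89 F [ 0.6  0.6 -0.1] w 0.0497 tilt 0.021 t 23.8 n 2
0 [-0.038, 0.08, -0.0] -0.0022
1 [-0.038, 0.08, -0.0] -0.0022
```

Call:
move_arm([
  {"grip": 1, "linear": [-0.04, 0.05, -0.004], "twist": -0.003},
  {"grip": 1, "linear": [-0.025, 0.05, -0.004], "twist": -0.002},
  {"grip": 1, "linear": [-0.005, 0.03, 0], "twist": 0},
  {"grip": 1, "linear": [0, 0.015, 0], "twist": 0},
  {"grip": 1, "linear": [0, 0.008, 0], "twist": 0},
])

```text
clock: 24.3
eef_pos: [0.5532, 0.2663, 0.019]
tool_rot: [0.527, -0.479, 0.466, -0.525]
ft_force: [-1.0, -0.3, -0.8]
grip_width: 0.0499
```

```bash
python3 -c "
from h import *
go(.5532,.2665,.018,.106,.03)"
```

```text
pos [0.5532 0.2663 0.019 ] jaw 0.108 q6 1.90 F [-1.  -0.3 -0.8] w 0.0499 tilt 0.018 t 24.3 n 1
0 [-0.001, 0.005, 0.0] 0.0008
```

Positioned, about 1 mm above the bed. Lower slightly, release, retract.

Call:
move_arm([
  {"grip": 1, "linear": [0, 0.012, 0], "twist": 0},
  {"grip": 1, "linear": [0, 0.01, 0], "twist": 0},
  {"grip": 0.35, "linear": [0, 0, 0], "twist": 0},
  {"grip": 0.3, "linear": [0, 0, 0], "twist": 0},
  {"grip": 0.2, "linear": [0, 0, 0], "twist": 0},
])

```text
clock: 24.8
eef_pos: [0.5544, 0.2674, 0.0192]
tool_rot: [-0.526, 0.478, -0.467, 0.527]
ft_force: [0.2, 1.2, -0.5]
grip_width: 0.068
```

Call:
move_arm([
  {"grip": 0.15, "linear": [0, 0, 0], "twist": 0},
  {"grip": 0.15, "linear": [0, -0.04, 0], "twist": 0},
  {"grip": 0.15, "linear": [0, -0.12, 0], "twist": 0},
  {"grip": 0.15, "linear": [0, -0.18, 0], "twist": 0},
  {"grip": 0.15, "linear": [0, -0.08, 0], "twist": 0},
])

```text
clock: 25.3
eef_pos: [0.5529, 0.2653, 0.1026]
tool_rot: [0.529, -0.479, 0.465, -0.524]
ft_force: [0.8, 0.3, 0.5]
grip_width: 0.0723
```

```bash
python3 -c "
from h import *
im,d=bot.camera('top'); cv2.imwrite('pics/top4.png',im)
Z=cloud('top',d)[...,2]
cc(Z,.028,.04,(185,245,105,148),.035,'slug')
cc(Z,.016,.04,(175,240,200,300),.0225,'num')
go(.582,.0018,.10,-.407)
"
```

```text
slug 79 mean [0.5544 0.2656] rect [0.5548 0.2654] [0.0503 0.0074] pca 5.3 z 0.0339
slug 70 mean [0.5593 0.2874] rect [0.5568 0.2871] [0.051  0.0087] pca 8.8 z 0.0341
num 133 mean [0.5821 0.0018] rect [0.5822 0.0018] [0.0202 0.0385] pca -23.3 z 0.0232
num 18 mean [0.5719 0.1077] rect [0.5719 0.1077] [0.0128 0.005 ] pca 3.6 z 0.0237
pos [0.5538 0.2657 0.1045] jaw 0.109 q6 1.90 F [1.2 0.6 1.8] w 0.0725 tilt 0.018 t 25.4 n 6
0 [0.221, 0.002, -0.0] 0.043
1 [0.22, 0.002, 0.019] 0.043
2 [0.218, 0.002, 0.037] 0.043
3 [0.214, 0.002, 0.056] 0.043
4 [0.208, 0.002, 0.074] 0.043
5 [0.201, 0.002, 0.092] 0.043
```

Call:
move_arm([
  {"grip": 0.15, "linear": [0.12, 0, 0], "twist": 0.04},
  {"grip": 0.15, "linear": [0.22, 0, 0.019], "twist": 0.043},
  {"grip": 0.15, "linear": [0.218, 0, 0.037], "twist": 0.043},
  {"grip": 0.15, "linear": [0.214, 0, 0.056], "twist": 0.043},
  {"grip": 0.15, "linear": [0.208, 0, 0.074], "twist": 0.043},
])

```text
clock: 25.85
eef_pos: [0.5773, 0.0676, 0.1034]
tool_rot: [-0.415, 0.579, -0.567, 0.414]
ft_force: [-0.1, 0.1, -0.1]
grip_width: 0.0726
```

Call:
move_arm([
  {"grip": 0.15, "linear": [0.18, 0, 0.092], "twist": 0.043},
  {"grip": 0.15, "linear": [0.06, 0, 0.03], "twist": 0.01},
  {"grip": 0.2, "linear": [0, 0, 0], "twist": 0},
  {"grip": 0.2, "linear": [0, 0, 0], "twist": 0},
  {"grip": 0.2, "linear": [0, 0, 0], "twist": 0},
])

```text
clock: 26.35
eef_pos: [0.5833, 0.0081, 0.1011]
tool_rot: [-0.382, 0.602, -0.59, 0.379]
ft_force: [-0.7, -0.8, -0.3]
grip_width: 0.0681
```

```bash
python3 -c "
from h import *
go(.582,.0018,.05,-.407)
print(tool()[1].round(3)[:,1])"
```

```text
pos [0.5833 0.0081 0.1011] jaw -0.436 q6 2.01 F [-0.7 -0.8 -0.3] w 0.0681 tilt 0.018 t 26.4 n 2
0 [0.016, 0.128, 0.006] -0.0072
1 [0.016, 0.128, 0.006] -0.0072
[-0.013  0.012 -1.   ]
```

Call:
move_arm([
  {"grip": 0.2, "linear": [0.02, 0.07, 0.006], "twist": -0.007},
  {"grip": 0.2, "linear": [0.012, 0.13, 0.005], "twist": -0.006},
  {"grip": 0.2, "linear": [0, 0.12, 0], "twist": 0},
  {"grip": 0.2, "linear": [0, 0.05, 0], "twist": 0},
  {"grip": 0.2, "linear": [0, 0, 0], "twist": 0},
])

```text
clock: 26.85
eef_pos: [0.583, 0.0114, 0.0264]
tool_rot: [-0.393, 0.594, -0.582, 0.393]
ft_force: [-0.5, 0.6, 0.1]
grip_width: 0.0685
```

```bash
python3 -c "
from h import *
im,d=bot.camera('top'); cv2.imwrite('pics/top5.png',im)
cc(cloud('top',d)[...,2],.016,.04,(175,240,200,300),.0225,'num')
go(.5820,.0018,.008,-.407)
"
```

```text
pos [0.5834 0.0114 0.0271] jaw -0.393 q6 1.98 F [ 0.1 -0.3 -0.2] w 0.0687 tilt 0.017 t 26.9 n 1
0 [0.048, 0.095, 0.013] 0.0068
```

Call:
move_arm([
  {"grip": 0.2, "linear": [0.04, 0.0, 0.013], "twist": 0.006},
  {"grip": 0.2, "linear": [0.025, 0.02, 0.005], "twist": 0.003},
  {"grip": 0.2, "linear": [0, 0.03, 0], "twist": 0},
  {"grip": 0.2, "linear": [0, 0.02, 0], "twist": 0},
  {"grip": 0.2, "linear": [0, 0, 0], "twist": 0},
])

```text
clock: 27.4
eef_pos: [0.5846, -0.0025, 0.016]
tool_rot: [-0.385, 0.596, -0.587, 0.39]
ft_force: [0.2, -0.5, 0.2]
grip_width: 0.0682
```

```bash
python3 -c "
from h import *
go(.5820,.0018,.008,-.407)
"
```

```text
pos [ 0.5846 -0.0025  0.016 ] jaw -0.412 q6 1.97 F [ 0.2 -0.5  0.2] w 0.0682 tilt 0.014 t 27.4 n 1
0 [-0.014, 0.041, -0.02] -0.0026
```

Call:
move_arm([
  {"grip": 0.2, "linear": [-0.015, 0.02, -0.018], "twist": -0.002},
  {"grip": 0.2, "linear": [-0.005, 0.02, -0.006], "twist": 0},
  {"grip": 0.2, "linear": [0, 0.01, 0], "twist": 0},
  {"grip": 0.2, "linear": [0, 0, 0], "twist": 0},
  {"grip": 0.2, "linear": [0, 0, 0], "twist": 0},
])

```text
clock: 27.9
eef_pos: [0.5814, 0.004, 0.0052]
tool_rot: [-0.386, 0.595, -0.586, 0.391]
ft_force: [0.3, -0.3, 0.6]
grip_width: 0.0684
```

```bash
python3 -c "
from h import *
go(.5820,.0018,.008,-.407)
im,d=bot.camera('scene'); p=proj('scene',[.582,.0018,.02]); u,v=p.astype(int)
cv2.imwrite('pics/s6.png',cv2.resize(im[v-45:v+45,u-60:u+60],None,fx=6,fy=6,interpolation=2))
"
```

```text
pos [0.5814 0.004  0.0052] jaw -0.408 q6 1.98 F [ 0.3 -0.3  0.6] w 0.0684 tilt 0.014 t 27.9 n 1
0 [0.009, -0.014, 0.007] -0.0003
```

View pics/s6.png

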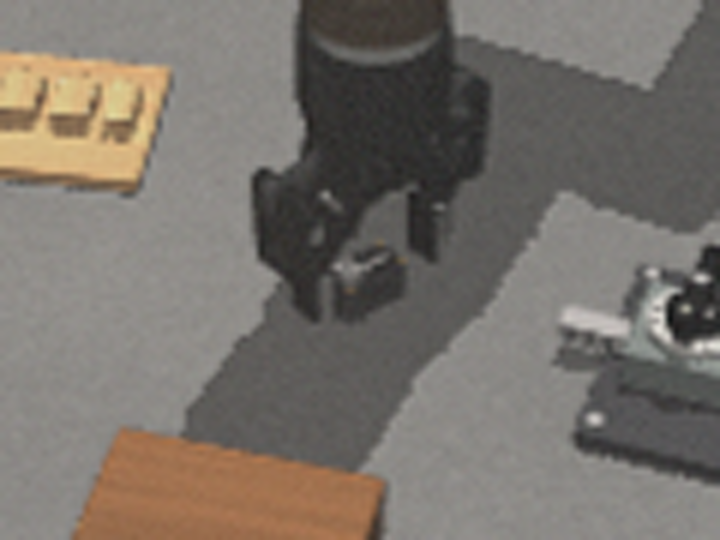

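The fingers straddle the numberer at (370,280) in the crop. Close.

Call:
move_arm([
  {"grip": 0.2, "linear": [0.005, -0.015, 0.004], "twist": 0},
  {"grip": 1, "linear": [0, 0, 0], "twist": 0},
  {"grip": 1, "linear": [0, 0, 0], "twist": 0},
  {"grip": 1, "linear": [0, 0, 0], "twist": 0},
  {"grip": 1, "linear": [0, 0, 0], "twist": 0},
])

```text
clock: 28.45
eef_pos: [0.5826, 0.0024, 0.0094]
tool_rot: [-0.385, 0.595, -0.587, 0.391]
ft_force: [-0.5, -0.7, -2.7]
grip_width: 0.0364
```

Call:
move_arm([
  {"grip": 1, "linear": [0, 0, 0], "twist": 0},
  {"grip": 1, "linear": [0, 0, 0], "twist": 0},
  {"grip": 1, "linear": [0, 0, 0], "twist": 0},
  {"grip": 1, "linear": [0, 0, 0], "twist": 0},
  {"grip": 1, "linear": [0, 0, 0], "twist": 0},
])

```text
clock: 28.95
eef_pos: [0.5826, 0.0024, 0.0093]
tool_rot: [-0.385, 0.595, -0.587, 0.391]
ft_force: [-0.0, -0.6, 1.1]
grip_width: 0.0364
```

Call:
move_arm([
  {"grip": 1, "linear": [0, -0.05, 0], "twist": 0},
  {"grip": 1, "linear": [0, -0.12, 0], "twist": 0},
  {"grip": 1, "linear": [0, -0.2, 0], "twist": 0},
  {"grip": 1, "linear": [0, -0.14, 0], "twist": 0},
  {"grip": 1, "linear": [0, -0.03, 0], "twist": 0},
])

```text
clock: 29.45
eef_pos: [0.5793, 0.0008, 0.1188]
tool_rot: [-0.388, 0.597, -0.585, 0.388]
ft_force: [0.4, -0.3, -1.5]
grip_width: 0.0363
```

```bash
python3 -c "
from h import *
# numberer target bed y=-0.0155
go(.5475,.3291,.12,.106)
print(tool()[1].round(3)[:,1])"
```

```text
pos [0.5793 0.0008 0.1188] jaw -0.408 q6 1.97 F [ 0.4 -0.3 -1.5] w 0.0363 tilt 0.017 t 29.4 n 7
0 [-0.206, 0.003, -0.114] -0.0367
1 [-0.214, 0.003, -0.098] -0.0367
2 [-0.221, 0.003, -0.082] -0.0367
3 [-0.226, 0.003, -0.066] -0.0367
4 [-0.23, 0.003, -0.049] -0.0367
5 [-0.233, 0.003, -0.032] -0.0367
6 [-0.235, 0.003, -0.015] -0.0367
[-0.009  0.014 -1.   ]
```

Call:
move_arm([
  {"grip": 1, "linear": [-0.1, 0, -0.055], "twist": -0.03},
  {"grip": 1, "linear": [-0.214, 0, -0.098], "twist": -0.0367},
  {"grip": 1, "linear": [-0.221, 0, -0.082], "twist": -0.0367},
  {"grip": 1, "linear": [-0.226, 0, -0.066], "twist": -0.0367},
  {"grip": 1, "linear": [-0.23, 0, -0.049], "twist": -0.0367},
])

```text
clock: 29.95
eef_pos: [0.5621, 0.2096, 0.1205]
tool_rot: [-0.485, 0.518, -0.509, 0.487]
ft_force: [1.2, -0.3, -2.6]
grip_width: 0.0367
```

Call:
move_arm([
  {"grip": 1, "linear": [-0.233, 0, -0.032], "twist": -0.0367},
  {"grip": 1, "linear": [-0.2, 0, -0.015], "twist": -0.03},
  {"grip": 1, "linear": [-0.08, 0, 0], "twist": -0.005},
  {"grip": 1, "linear": [-0.02, 0, 0], "twist": 0},
  {"grip": 1, "linear": [0, 0, 0], "twist": 0},
])

```text
clock: 30.45
eef_pos: [0.5474, 0.3254, 0.1157]
tool_rot: [0.526, -0.479, 0.468, -0.524]
ft_force: [0.0, 0.2, -1.5]
grip_width: 0.0363
```

```bash
python3 -c "
from h import *
go(.5475,.3291,.06,.106)
print(tool()[1].round(3)[:,1])"
```

```text
pos [0.5474 0.3254 0.1157] jaw 0.103 q6 2.00 F [ 0.   0.2 -1.5] w 0.0363 tilt 0.016 t 30.4 n 2
0 [-0.008, 0.139, 0.003] -0.0007
1 [-0.008, 0.139, 0.003] -0.0007
[-0.014  0.008 -1.   ]
```

Call:
move_arm([
  {"grip": 1, "linear": [-0.02, 0.06, 0.003], "twist": 0},
  {"grip": 1, "linear": [-0.02, 0.1, 0.003], "twist": 0},
  {"grip": 1, "linear": [-0.015, 0.08, 0], "twist": 0},
  {"grip": 1, "linear": [0, 0.03, 0], "twist": 0},
  {"grip": 1, "linear": [0, 0, 0], "twist": 0},
])

```text
clock: 30.95
eef_pos: [0.5481, 0.3284, 0.0569]
tool_rot: [0.525, -0.482, 0.471, -0.519]
ft_force: [-0.3, 0.4, -1.1]
grip_width: 0.0361
```

```bash
python3 -c "
from h import *
go(.5475,.3291,.022,.106)
print(tool()[1].round(3)[:,1])"
```

```text
pos [0.5481 0.3284 0.0569] jaw 0.091 q6 2.01 F [-0.3  0.4 -1.1] w 0.0361 tilt 0.017 t 30.9 n 1
0 [-0.003, 0.175, -0.0] -0.0077
[-0.017  0.004 -1.   ]
```

Call:
move_arm([
  {"grip": 1, "linear": [-0.012, 0.06, 0], "twist": -0.006},
  {"grip": 1, "linear": [-0.008, 0.06, 0], "twist": -0.003},
  {"grip": 1, "linear": [0, 0.03, 0], "twist": 0},
  {"grip": 1, "linear": [0, 0.015, 0], "twist": 0},
  {"grip": 1, "linear": [0, 0, 0], "twist": 0},
])

```text
clock: 31.45
eef_pos: [0.5485, 0.3311, 0.0222]
tool_rot: [0.528, -0.478, 0.467, -0.524]
ft_force: [0.4, 0.3, -1.7]
grip_width: 0.036
```

```bash
python3 -c "
from h import *
go(.5475,.3291,.021,.106)
print(tool()[1].round(3)[:,1])"
```

```text
pos [0.5485 0.3311 0.0222] jaw 0.107 q6 2.00 F [ 0.4  0.3 -1.7] w 0.0360 tilt 0.016 t 31.4 n 1
0 [0.009, 0.006, -0.006] 0.0004
[-0.015  0.005 -1.   ]
```

Call:
move_arm([
  {"grip": 1, "linear": [0.004, 0.012, 0], "twist": 0},
  {"grip": 1, "linear": [0, 0.01, 0], "twist": 0},
  {"grip": 0.5, "linear": [0, 0, 0], "twist": 0},
  {"grip": 0.35, "linear": [0, 0, 0], "twist": 0},
  {"grip": 0.25, "linear": [0, 0, 0], "twist": 0},
])

```text
clock: 31.95
eef_pos: [0.5507, 0.3323, 0.024]
tool_rot: [-0.526, 0.477, -0.468, 0.526]
ft_force: [-0.8, 0.5, 0.4]
grip_width: 0.0639
```

Call:
move_arm([
  {"grip": 0.2, "linear": [0, 0, 0], "twist": 0},
  {"grip": 0.2, "linear": [0, -0.04, 0], "twist": 0},
  {"grip": 0.2, "linear": [0, -0.12, 0], "twist": 0},
  {"grip": 0.2, "linear": [0, -0.2, 0], "twist": 0},
  {"grip": 0.2, "linear": [0, -0.14, 0], "twist": 0},
])

```text
clock: 32.45
eef_pos: [0.5484, 0.3296, 0.1222]
tool_rot: [0.53, -0.478, 0.467, -0.523]
ft_force: [0.8, 0.5, 0.5]
grip_width: 0.0687
```

```bash
python3 -c "
from h import *
go(.5644,.1701,.13,.0663+np.pi/2)
print(tool()[1].round(3)[:,1])"
```

```text
pos [0.5484 0.3296 0.1222] jaw 0.108 q6 2.00 F [0.8 0.5 0.5] w 0.0687 tilt 0.019 t 32.5 n 11
0 [0.073, -0.004, -0.001] -0.0695
1 [0.072, -0.004, -0.011] -0.0695
2 [0.07, -0.004, -0.021] -0.0695
3 [0.066, -0.004, -0.03] -0.0695
4 [0.062, -0.004, -0.039] -0.0695
5 [0.056, -0.004, -0.047] -0.0695
6 [0.048, -0.004, -0.054] -0.0695
7 [0.04, -0.004, -0.061] -0.0695
8 [0.032, -0.004, -0.066] -0.0695
9 [0.022, -0.004, -0.069] -0.0695
10 [0.012, -0.004, -0.072] -0.0695
[-0.019  0.003 -1.   ]
```

Call:
move_arm([
  {"grip": 0.4, "linear": [0.1, 0, 0], "twist": 0},
  {"grip": 0.4, "linear": [0.2, 0, -0.005], "twist": 0},
  {"grip": 0.4, "linear": [0.22, 0, -0.005], "twist": 0},
  {"grip": 0.4, "linear": [0.2, 0, -0.005], "twist": 0},
  {"grip": 0.4, "linear": [0.06, 0, 0], "twist": 0},
])

```text
clock: 32.95
eef_pos: [0.5653, 0.1711, 0.126]
tool_rot: [-0.527, 0.475, -0.467, 0.528]
ft_force: [-0.4, 0.7, -0.8]
grip_width: 0.0512
```

Call:
move_arm([
  {"grip": 0.4, "linear": [0, 0, 0], "twist": -0.07},
  {"grip": 0.4, "linear": [0, 0, 0], "twist": -0.07},
  {"grip": 0.4, "linear": [0, 0, 0], "twist": -0.07},
  {"grip": 0.4, "linear": [0, 0, 0], "twist": -0.07},
  {"grip": 0.4, "linear": [0, 0, 0], "twist": -0.07},
])

```text
clock: 33.45
eef_pos: [0.5634, 0.1647, 0.123]
tool_rot: [-0.659, 0.26, -0.25, 0.66]
ft_force: [-0.1, 0.3, 0.5]
grip_width: 0.0511
```

```bash
python3 -c "
from h import *
go(.5644,.1701,.13,.0663+np.pi/2)
print(tool()[1].round(3)[:,1])
im,d=bot.camera('top'); im2,d2=bot.camera('scene')
cv2.imwrite('pics/s7.png',np.hstack([cv2.resize(im2[205:275,335:445],None,fx=4,fy=4,interpolation=2),cv2.resize(im[175:245,90:180],None,fx=4,fy=4,interpolation=2)]))
cc(cloud('top',d)[...,2],.0315,.043,(185,245,103,148),.035,'top')
"
```

```text
pos [0.5634 0.1647 0.123 ] jaw 0.833 q6 1.02 F [-0.1  0.3  0.5] w 0.0511 tilt 0.015 t 33.5 n 6
0 [-0.003, -0.006, 0.004] -0.067
1 [-0.002, -0.006, 0.004] -0.067
2 [-0.001, -0.006, 0.004] -0.067
3 [-0.001, -0.006, 0.005] -0.067
4 [-0.0, -0.006, 0.005] -0.067
5 [0.0, -0.006, 0.005] -0.067
[-0.014  0.007 -1.   ]
```

View pics/s7.png

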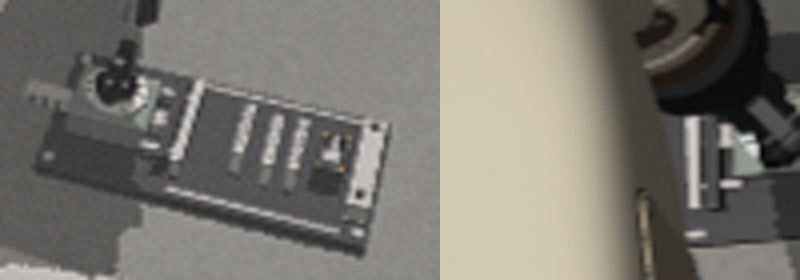

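The scene view shows numberer next to the head bar and three parallel upright slugs between it and the open clamp. I now wind the wrist back, to have 5.8 rad of clockwise travel in one grip.

Call:
move_arm([
  {"grip": 0.4, "linear": [0, 0, 0], "twist": -0.07},
  {"grip": 0.4, "linear": [0, 0, 0], "twist": -0.07},
  {"grip": 0.4, "linear": [0, 0, 0], "twist": -0.07},
  {"grip": 0.4, "linear": [0, 0, 0], "twist": -0.07},
  {"grip": 0.4, "linear": [0, 0, 0], "twist": -0.07},
])

```text
clock: 34.05
eef_pos: [0.562, 0.1643, 0.1209]
tool_rot: [-0.705, 0.018, -0.006, 0.709]
ft_force: [0.5, 0.5, 0.1]
grip_width: 0.0514
```

Call:
move_arm([
  {"grip": 0.4, "linear": [0, 0, 0], "twist": -0.07},
  {"grip": 0.4, "linear": [0, 0, 0], "twist": -0.07},
  {"grip": 0.4, "linear": [0, 0, 0], "twist": -0.07},
  {"grip": 0.4, "linear": [0, 0, 0], "twist": -0.07},
  {"grip": 0.4, "linear": [0, 0, 0], "twist": -0.07},
])

```text
clock: 34.55
eef_pos: [0.5606, 0.1641, 0.119]
tool_rot: [-0.663, -0.229, 0.241, 0.671]
ft_force: [-0.1, 0.2, -0.1]
grip_width: 0.0515
```

Call:
move_arm([
  {"grip": 0.4, "linear": [0, 0, 0], "twist": -0.07},
  {"grip": 0.4, "linear": [0, 0, 0], "twist": -0.07},
  {"grip": 0.4, "linear": [0, 0, 0], "twist": -0.07},
  {"grip": 0.4, "linear": [0, 0, 0], "twist": -0.07},
  {"grip": 0.4, "linear": [0, 0, 0], "twist": -0.07},
])

```text
clock: 35.05
eef_pos: [0.5592, 0.1639, 0.117]
tool_rot: [-0.536, -0.448, 0.458, 0.55]
ft_force: [0.8, -0.7, -0.5]
grip_width: 0.0512
```

Call:
move_arm([
  {"grip": 0.4, "linear": [0, 0, 0], "twist": -0.07},
  {"grip": 0.4, "linear": [0, 0, 0], "twist": -0.07},
  {"grip": 0.4, "linear": [0, 0, 0], "twist": -0.07},
  {"grip": 0.4, "linear": [0, 0, 0], "twist": -0.07},
  {"grip": 0.4, "linear": [0, 0, 0], "twist": -0.07},
])

```text
clock: 35.55
eef_pos: [0.5579, 0.1637, 0.1151]
tool_rot: [-0.342, -0.611, 0.617, 0.36]
ft_force: [-0.5, -0.2, -0.3]
grip_width: 0.0512
```

Call:
move_arm([
  {"grip": 0.4, "linear": [0, 0, 0], "twist": -0.07},
  {"grip": 0.4, "linear": [0, 0, 0], "twist": -0.07},
  {"grip": 0.4, "linear": [0, 0, 0], "twist": -0.07},
  {"grip": 0.4, "linear": [0, 0, 0], "twist": -0.07},
  {"grip": 0.4, "linear": [0, 0, 0], "twist": 0},
])

```text
clock: 36.05
eef_pos: [0.5566, 0.1635, 0.1132]
tool_rot: [-0.155, -0.687, 0.688, 0.175]
ft_force: [-0.2, -0.7, 0.9]
grip_width: 0.0513
```

```bash
python3 -c "
from h import *
go(.5644,.1701,.09,.0663+np.pi/2)
print(tool()[1].round(3)[:,1])"
```

```text
pos [0.5566 0.1635 0.1132] jaw -2.043 q6 -2.39 F [-0.2 -0.7  0.9] w 0.0513 tilt 0.029 t 36.0 n 4
0 [-0.006, 0.029, -0.012] -0.0673
1 [-0.007, 0.029, -0.011] -0.0673
2 [-0.009, 0.029, -0.01] -0.0673
3 [-0.01, 0.029, -0.009] -0.0673
[-0.028  0.005 -1.   ]
```

Call:
move_arm([
  {"grip": 0.4, "linear": [-0.006, 0.01, -0.012], "twist": -0.067},
  {"grip": 0.4, "linear": [-0.007, 0.03, -0.011], "twist": -0.067},
  {"grip": 0.4, "linear": [-0.009, 0.03, -0.01], "twist": -0.067},
  {"grip": 0.4, "linear": [-0.01, 0.03, -0.009], "twist": -0.06},
  {"grip": 0.4, "linear": [0, 0, 0], "twist": 0},
])

```text
clock: 36.55
eef_pos: [0.5641, 0.1701, 0.0916]
tool_rot: [-0.025, 0.709, -0.705, 0.005]
ft_force: [0.6, 0.1, -0.4]
grip_width: 0.0517
```

```bash
python3 -c "
from h import *
go(.5644,.1701,.05,.0663+np.pi/2,.02)
print(tool()[1].round(3)[:,1])"
```

```text
pos [0.5641 0.1701 0.0916] jaw -1.528 q6 -2.90 F [ 0.6  0.1 -0.4] w 0.0517 tilt 0.030 t 36.5 n 3
0 [-0.002, 0.069, 0.0] -0.004
1 [-0.002, 0.069, 0.0] -0.004
2 [-0.002, 0.069, 0.001] -0.004
[-0.029  0.005 -1.   ]
```

Call:
move_arm([
  {"grip": 0.4, "linear": [-0.002, 0.05, 0], "twist": -0.004},
  {"grip": 0.4, "linear": [-0.002, 0.06, 0], "twist": -0.004},
  {"grip": 0.4, "linear": [-0.002, 0.05, 0], "twist": -0.003},
  {"grip": 0.4, "linear": [0, 0.02, 0], "twist": 0},
  {"grip": 0.4, "linear": [0, 0, 0], "twist": 0},
])

```text
clock: 37.05
eef_pos: [0.5634, 0.17, 0.052]
tool_rot: [-0.029, 0.709, -0.705, 0.008]
ft_force: [0.0, -0.8, 0.3]
grip_width: 0.0515
```

```bash
python3 -c "
from h import *
go(.5644,.1701,.051,.0663+np.pi/2,.02)"
```

```text
pos [0.5634 0.17   0.052 ] jaw -1.518 q6 -2.91 F [ 0.  -0.8  0.3] w 0.0515 tilt 0.031 t 37.0 n 1
0 [-0.005, 0.005, -0.0] -0.0068
```

Call:
move_arm([
  {"grip": 1, "linear": [-0.004, 0, 0], "twist": -0.004},
  {"grip": 1, "linear": [0, 0, 0], "twist": 0},
  {"grip": 1, "linear": [0, 0, 0], "twist": 0},
  {"grip": 1, "linear": [0, 0, 0], "twist": 0},
  {"grip": 1, "linear": [0, 0, 0], "twist": 0},
])

```text
clock: 37.55
eef_pos: [0.5644, 0.1696, 0.0524]
tool_rot: [-0.032, 0.708, -0.705, 0.01]
ft_force: [0.1, -0.3, -2.0]
grip_width: 0.0104
```

Call:
move_arm([
  {"grip": 1, "linear": [0, 0, 0], "twist": 0},
  {"grip": 1, "linear": [0, 0, 0], "twist": 0},
  {"grip": 1, "linear": [0, 0, 0], "twist": 0.04},
  {"grip": 1, "linear": [0, 0, 0], "twist": 0.04},
  {"grip": 1, "linear": [0, 0, 0], "twist": 0.05},
])

```text
clock: 38.05
eef_pos: [0.5645, 0.1694, 0.0524]
tool_rot: [0.063, 0.703, -0.703, -0.084]
ft_force: [-0.2, -0.5, -1.8]
grip_width: 0.0106
```

```bash
python3 -c "
from h import *
go(.5644,.1701,.051);o=bot.get_obs();print(o['ft_force'].round(1),o['ft_torque'].round(2))"
```

```text
pos [0.5645 0.1694 0.0524] jaw -1.779 q6 -2.65 F [-0.2 -0.5 -1.8] w 0.0106 tilt 0.030 t 38.0 n 1
0 [0.001, 0.007, -0.003] 0.0
[-0.2 -0.5 -1.8] [-0.11 -0.07  0.13]
```

Gripped and turning (torque 0.13 N m, running free). Continue.

Call:
move_arm([
  {"grip": 1, "linear": [0, 0, 0], "twist": 0.06},
  {"grip": 1, "linear": [0, 0, 0], "twist": 0.06},
  {"grip": 1, "linear": [0, 0, 0], "twist": 0.06},
  {"grip": 1, "linear": [0, 0, 0], "twist": 0.06},
  {"grip": 1, "linear": [0, 0, 0], "twist": 0.06},
])

```text
clock: 38.55
eef_pos: [0.5643, 0.169, 0.0524]
tool_rot: [-0.275, -0.643, 0.65, 0.296]
ft_force: [-1.1, -1.0, -0.5]
grip_width: 0.0099
```

Call:
move_arm([
  {"grip": 1, "linear": [0, 0, 0], "twist": 0.06},
  {"grip": 1, "linear": [0, 0, 0], "twist": 0.06},
  {"grip": 1, "linear": [0, 0, 0], "twist": 0.06},
  {"grip": 1, "linear": [0, 0, 0], "twist": 0.06},
  {"grip": 1, "linear": [0, 0, 0], "twist": 0.06},
])

```text
clock: 39.05
eef_pos: [0.5639, 0.1687, 0.0524]
tool_rot: [-0.461, -0.521, 0.534, 0.479]
ft_force: [-0.7, -0.9, -1.6]
grip_width: 0.0106
```

Call:
move_arm([
  {"grip": 1, "linear": [0, 0, 0], "twist": 0.06},
  {"grip": 1, "linear": [0, 0, 0], "twist": 0.06},
  {"grip": 1, "linear": [0, 0, 0], "twist": 0.06},
  {"grip": 1, "linear": [0, 0, 0], "twist": 0.06},
  {"grip": 1, "linear": [0, 0, 0], "twist": 0.06},
])

```text
clock: 39.55
eef_pos: [0.5634, 0.1687, 0.0524]
tool_rot: [-0.603, -0.349, 0.367, 0.616]
ft_force: [-1.8, -1.1, -2.6]
grip_width: 0.0104
```

```bash
python3 -c "
from h import *
go(.5644,.1701,.051);o=bot.get_obs();print(o['ft_force'].round(1),o['ft_torque'].round(2))
im2,d2=bot.camera('scene');cv2.imwrite('pics/s8.png',cv2.resize(im2[205:275,335:445],None,fx=6,fy=6,interpolation=2))"
```

```text
pos [0.5634 0.1687 0.0524] jaw 2.633 q6 -0.78 F [-1.8 -1.1 -2.6] w 0.0104 tilt 0.031 t 39.5 n 1
0 [0.009, 0.007, -0.001] 0.0
[-1.8 -1.1 -2.6] [ 0.11 -0.44  0.16]
```

View pics/s8.png

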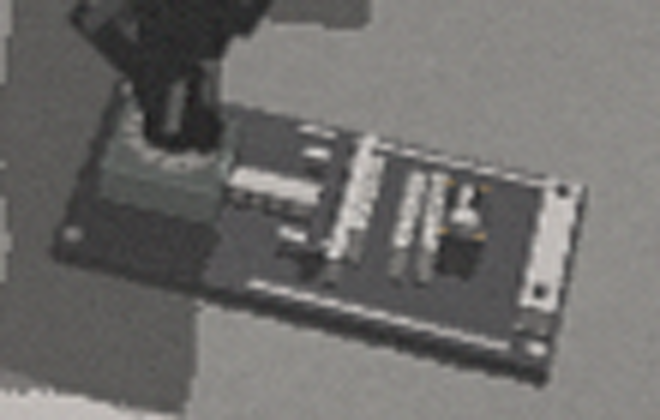

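The numberer has been knocked about 20 mm back from the head bar and is now at (463,230) in the crop, next to the first slug. It is still upright. I measure it before going on.

```bash
cat >> h.py <<'E'
H=np.array([.5459,.3445]); XH=np.array([.994,.106]); YH=np.array([-.106,.994])
def forme():
    im,d=bot.camera('scene'); P=cloud('scene',d); q=P[...,:2]-H; x=q@XH*1e3; y=q@YH*1e3; z=P[...,2]*1e3
    m=(abs(x)<40)&(y>-120)&(y<-2)&(z>30.5)&(z<48)
    h=np.histogram(y[m],np.arange(-110,2,3)); print("y hist",[(int(b),int(c)) for b,c in zip(h[1],h[0]) if c])
    k,l,s,c=cv2.connectedComponentsWithStats(m.astype(np.uint8),connectivity=4)
    for i in range(1,k):
        if s[i,4]<6: continue
        a=l==i; print("n",s[i,4],"x %.1f..%.1f"%(x[a].min(),x[a].max()),"y %.1f..%.1f"%(y[a].min(),y[a].max()),"z %.1f..%.1f"%(z[a].min(),z[a].max()))
    return im
E
python3 -c "
from h import *
forme()"
```

```text
y hist [(-110, 1), (-101, 9), (-98, 16), (-95, 11), (-92, 1), (-89, 11), (-86, 9), (-83, 13), (-80, 16), (-77, 8), (-62, 9), (-59, 14), (-56, 8), (-53, 3), (-50, 10), (-47, 16), (-44, 13), (-41, 10), (-38, 10), (-35, 10), (-32, 10), (-29, 11), (-26, 10), (-23, 2)]
n 15 x -37.4..-13.0 y -100.0..-91.9 z 30.7..34.2
n 51 x -27.4..26.1 y -88.6..-75.4 z 30.6..39.9
n 12 x -9.5..14.3 y -100.5..-92.8 z 30.5..35.4
n 31 x -18.8..31.5 y -61.4..-54.7 z 30.7..39.8
n 105 x -25.2..28.4 y -51.2..-22.1 z 30.8..43.7
n 9 x 19.9..33.8 y -98.9..-92.1 z 30.8..35.1
```

```bash
python3 -c "
from h import *
im,d=bot.camera('scene'); P=cloud('scene',d); q=P[...,:2]-H; x=q@XH*1e3; y=q@YH*1e3; z=P[...,2]*1e3
m=(abs(x)<40)&(y>-41)&(y<-10)&(z>30.5)&(z<48)
p=np.stack([x[m],y[m]],1).astype(np.float32); print(cv2.minAreaRect(p), x[m].min(),x[m].max(), p.mean(0))
m&=z>38; print('plunger',x[m].mean(),y[m].mean(),m.sum())
s1=(abs(x)<40)&(y>-52)&(y<-43)&(z>30.5)&(z<48); print('slug1 x',x[s1].min(),x[s1].max(),np.polyfit(x[s1],y[s1],1))
print(bot.get_obs()['ft_torque'])"
```

```text
((-5.164852142333984, -32.168861389160156), (41.68043518066406, 18.256145477294922), 4.543230056762695) -26.39862774500781 15.955931219462343 [  0.09549252 -31.495129  ]
plunger 6.728411003804941 -32.739304095908636 19
slug1 x -22.779224294820782 26.687898530459908 [  0.05641328 -46.87772506]
[ 0.15102683 -0.40081718 -0.21350904]
```

Numberer is at about x = −4, y = −32 mm, 4° askew and inside the ±12 mm band, so the clamp should push it back against the head bar. Continue closing.

Call:
move_arm([
  {"grip": 1, "linear": [0.005, 0, 0], "twist": 0.06},
  {"grip": 1, "linear": [0, 0, 0], "twist": 0.06},
  {"grip": 1, "linear": [0, 0, 0], "twist": 0.06},
  {"grip": 1, "linear": [0, 0, 0], "twist": 0.06},
  {"grip": 1, "linear": [0, 0, 0], "twist": 0.06},
])

```text
clock: 40.2
eef_pos: [0.5627, 0.169, 0.0524]
tool_rot: [-0.685, -0.151, 0.173, 0.692]
ft_force: [-0.8, -0.1, -0.8]
grip_width: 0.0104
```

Call:
move_arm([
  {"grip": 1, "linear": [0, 0, 0], "twist": 0.06},
  {"grip": 1, "linear": [0, 0, 0], "twist": 0.06},
  {"grip": 1, "linear": [0, 0, 0], "twist": 0.06},
  {"grip": 1, "linear": [0, 0, 0], "twist": 0.06},
  {"grip": 1, "linear": [0, 0, 0], "twist": 0.06},
])

```text
clock: 40.7
eef_pos: [0.5624, 0.1697, 0.0524]
tool_rot: [-0.705, 0.063, -0.039, 0.705]
ft_force: [-0.7, -0.5, -1.5]
grip_width: 0.0105
```

```bash
python3 -c "
from h import *
go(.5644,.1701,.051);o=bot.get_obs();print(o['ft_force'].round(1),o['ft_torque'].round(2))
im=forme();cv2.imwrite('pics/s9.png',cv2.resize(im[205:275,335:445],None,fx=6,fy=6,interpolation=2))"
```

```text
pos [0.5624 0.1697 0.0524] jaw 1.426 q6 0.43 F [-0.7 -0.5 -1.5] w 0.0105 tilt 0.033 t 40.7 n 1
0 [0.01, 0.007, 0.003] 0.0
[-0.7 -0.5 -1.5] [ 0.03 -0.36  0.18]
y hist [(-83, 5), (-80, 7), (-77, 14), (-74, 6), (-71, 6), (-68, 13), (-65, 15), (-62, 12), (-59, 14), (-56, 15), (-53, 14), (-50, 10), (-47, 16), (-44, 13), (-41, 11), (-38, 10), (-35, 11), (-32, 11), (-29, 11), (-26, 11), (-23, 4)]
n 192 x -38.4..34.6 y -69.7..-21.4 z 30.6..44.5
n 16 x 5.7..39.6 y -81.3..-72.7 z 30.6..34.8
```

View pics/s9.png

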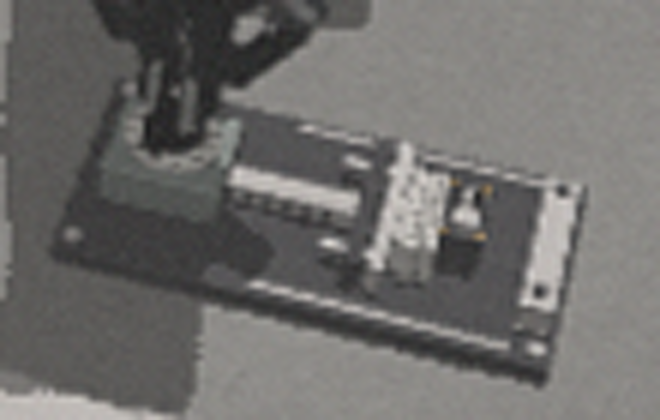

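The slugs are gathered and touching the numberer, all upright and straight. Continue.

Call:
move_arm([
  {"grip": 1, "linear": [0.005, 0, 0.002], "twist": 0.06},
  {"grip": 1, "linear": [0, 0, 0], "twist": 0.06},
  {"grip": 1, "linear": [0, 0, 0], "twist": 0.06},
  {"grip": 1, "linear": [0, 0, 0], "twist": 0.06},
  {"grip": 1, "linear": [0, 0, 0], "twist": 0.06},
])

```text
clock: 41.25
eef_pos: [0.5627, 0.1705, 0.0524]
tool_rot: [0.662, -0.269, 0.246, -0.655]
ft_force: [-0.5, -0.1, -2.8]
grip_width: 0.0103
```

Call:
move_arm([
  {"grip": 1, "linear": [0, 0, 0], "twist": 0.06},
  {"grip": 1, "linear": [0, 0, 0], "twist": 0.06},
  {"grip": 1, "linear": [0, 0, 0], "twist": 0.06},
  {"grip": 1, "linear": [0, 0, 0], "twist": 0.06},
  {"grip": 1, "linear": [0, 0, 0], "twist": 0.06},
])

```text
clock: 41.75
eef_pos: [0.5634, 0.1708, 0.0524]
tool_rot: [0.56, -0.45, 0.431, -0.546]
ft_force: [-0.1, -0.9, -2.1]
grip_width: 0.01
```

```bash
python3 -c "
from h import *
go(.5644,.1701,.051);o=bot.get_obs();print(o['ft_force'].round(1),o['ft_torque'].round(2))
forme()"
```

```text
pos [0.5634 0.1708 0.0524] jaw 0.226 q6 1.63 F [-0.1 -0.9 -2.1] w 0.0100 tilt 0.032 t 41.8 n 1
0 [0.005, 0.007, 0.004] 0.0
[-0.1 -0.9 -2.1] [-0.05 -0.45  0.18]
y hist [(-65, 3), (-62, 8), (-59, 7), (-56, 8), (-53, 1), (-50, 11), (-47, 9), (-44, 13), (-41, 16), (-38, 14), (-35, 16), (-32, 13), (-29, 14), (-26, 13), (-23, 11), (-20, 11), (-17, 10), (-14, 11), (-11, 11), (-8, 13), (-5, 5)]
n 185 x -27.4..30.6 y -50.2..-3.9 z 30.5..45.1
n 8 x -11.0..0.9 y -62.7..-54.5 z 30.6..34.5
```

Call:
move_arm([
  {"grip": 1, "linear": [0.003, 0, 0.003], "twist": 0.06},
  {"grip": 1, "linear": [0, 0, 0], "twist": 0.06},
  {"grip": 1, "linear": [0, 0, 0], "twist": 0.06},
  {"grip": 1, "linear": [0, 0, 0], "twist": 0.06},
  {"grip": 1, "linear": [0, 0, 0], "twist": 0.06},
])

```text
clock: 42.3
eef_pos: [0.5642, 0.1707, 0.0524]
tool_rot: [-0.409, 0.59, -0.577, 0.391]
ft_force: [-1.4, -0.5, -2.3]
grip_width: 0.0105
```

```bash
python3 -c "
from h import *
go(.5644,.1701,.051);o=bot.get_obs();print(o['ft_force'].round(1),o['ft_torque'].round(2))
forme()"
```

```text
pos [0.5642 0.1707 0.0524] jaw -0.369 q6 2.23 F [-1.4 -0.5 -2.3] w 0.0105 tilt 0.032 t 42.3 n 1
0 [0.003, 0.007, 0.002] 0.0
[-1.4 -0.5 -2.3] [-0.13 -0.37  0.31]
y hist [(-59, 1), (-56, 7), (-53, 13), (-50, 13), (-47, 13), (-44, 9), (-41, 12), (-38, 13), (-35, 17), (-32, 15), (-29, 17), (-26, 13), (-23, 16), (-20, 12), (-17, 12), (-14, 11), (-11, 11), (-8, 11), (-5, 12)]
n 197 x -39.6..33.2 y -54.5..-2.0 z 30.6..44.4
n 14 x 0.5..22.6 y -52.7..-42.2 z 30.7..35.0
n 12 x 24.5..39.5 y -57.2..-41.3 z 30.6..32.8
```

Torque rose from 0.18 to 0.31 N m, so the clutch is at its limit. Turn further to get the slip.

Call:
move_arm([
  {"grip": 1, "linear": [0, 0, 0], "twist": 0.06},
  {"grip": 1, "linear": [0, 0, 0], "twist": 0.06},
  {"grip": 1, "linear": [0, 0, 0], "twist": 0.06},
  {"grip": 1, "linear": [0, 0, 0], "twist": 0.06},
  {"grip": 1, "linear": [0, 0, 0], "twist": 0.05},
])

```text
clock: 42.85
eef_pos: [0.5648, 0.1703, 0.0524]
tool_rot: [-0.23, 0.675, -0.669, 0.21]
ft_force: [-0.9, -0.8, -1.7]
grip_width: 0.0105
```

```bash
python3 -c "
from h import *
go(.5644,.1701,.051);o=bot.get_obs();print(o['ft_force'].round(1),o['ft_torque'].round(2))
im=forme();cv2.imwrite('pics/s10.png',cv2.resize(im[205:275,335:445],None,fx=6,fy=6,interpolation=2))"
```

```text
pos [0.5648 0.1703 0.0524] jaw -0.938 q6 2.80 F [-0.9 -0.8 -1.7] w 0.0105 tilt 0.030 t 42.9 n 1
0 [0.002, 0.007, -0.0] 0.0
[-0.9 -0.8 -1.7] [-0.13 -0.28  0.28]
y hist [(-59, 1), (-56, 10), (-53, 11), (-50, 14), (-47, 11), (-44, 15), (-41, 9), (-38, 15), (-35, 16), (-32, 14), (-29, 15), (-26, 14), (-23, 17), (-20, 11), (-17, 12), (-14, 11), (-11, 12), (-8, 12), (-5, 12)]
n 187 x -34.9..32.7 y -52.7..-2.1 z 30.6..45.1
n 15 x -15.0..6.6 y -54.5..-43.5 z 30.5..35.4
n 21 x 5.9..34.4 y -54.8..-42.7 z 30.5..33.9
```

View pics/s10.png

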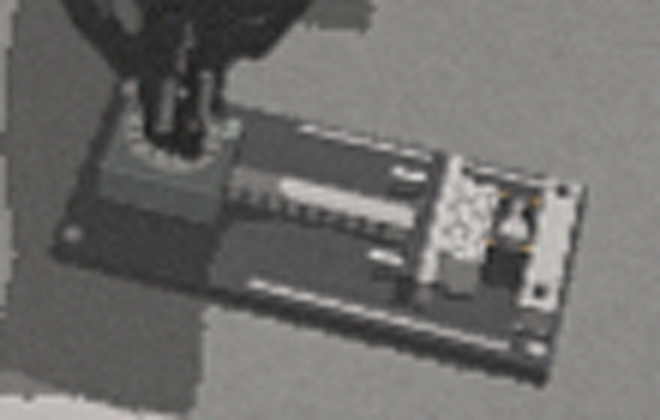

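Call:
move_arm([
  {"grip": 1, "linear": [0, 0, 0], "twist": 0.05},
  {"grip": 1, "linear": [0, 0, 0], "twist": 0.04},
  {"grip": 1, "linear": [0, 0, 0], "twist": 0},
  {"grip": 0.6, "linear": [0, 0, 0], "twist": 0},
  {"grip": 0.4, "linear": [0, 0, 0], "twist": 0},
])

```text
clock: 43.4
eef_pos: [0.5651, 0.1703, 0.0527]
tool_rot: [-0.176, 0.689, -0.685, 0.155]
ft_force: [0.1, 0.6, 0.1]
grip_width: 0.0385
```

```bash
python3 -c "
from h import *
go(.5644,.1701,.11)
print(tool()[1].round(3)[:,1])"
```

```text
pos [0.5651 0.1703 0.0527] jaw -1.097 q6 2.96 F [0.1 0.6 0.1] w 0.0385 tilt 0.030 t 43.4 n 2
0 [0.006, -0.143, -0.002] 0.0
1 [0.006, -0.143, -0.002] 0.0
[-0.03  -0.001 -1.   ]
```

Call:
move_arm([
  {"grip": 0.4, "linear": [0.006, -0.06, 0], "twist": 0},
  {"grip": 0.4, "linear": [0.006, -0.14, 0], "twist": 0},
  {"grip": 0.4, "linear": [0, -0.14, 0], "twist": 0},
  {"grip": 0.6, "linear": [0, -0.06, 0], "twist": -0.04},
  {"grip": 1, "linear": [0, 0, 0], "twist": -0.065},
])

```text
clock: 43.9
eef_pos: [0.5659, 0.1695, 0.1399]
tool_rot: [-0.251, 0.668, -0.661, 0.233]
ft_force: [0.7, -0.8, -0.7]
grip_width: 0.0231
```

Call:
move_arm([
  {"grip": 1, "linear": [0, 0, 0], "twist": -0.065},
  {"grip": 1, "linear": [0, 0, 0], "twist": -0.065},
  {"grip": 1, "linear": [0, 0, 0], "twist": -0.065},
  {"grip": 1, "linear": [0, 0, 0], "twist": -0.065},
  {"grip": 1, "linear": [0, 0, 0], "twist": -0.065},
])

```text
clock: 44.4
eef_pos: [0.5689, 0.1704, 0.1492]
tool_rot: [-0.455, 0.549, -0.54, 0.448]
ft_force: [0.0, -0.8, 0.2]
grip_width: -0.0001
```

```bash
python3 -c "
from h import *
im,d=bot.camera('top')
Z=cloud('top',d)[...,2]; cv2.imwrite('pics/top11.png',im)
cc(Z,.037,.048,(180,245,98,150),.041,'plunger')
cc(Z,.031,.037,(180,245,98,150),.0345,'formetop')
im,d=bot.camera('scene'); P=cloud('scene',d); q=P[...,:2]-H; x=q@XH*1e3; y=q@YH*1e3; z=P[...,2]*1e3
m=(abs(x)<40)&(y>-20)&(y<0)&(z>38)&(z<48);print('scene plunger',x[m].mean(),y[m].mean(),P[m].mean(0),m.sum())
go(.556,.336,.08,.106)
print(tool()[1].round(3)[:,1])"
```

```text
scene plunger 5.51700962315199 -10.110786512291885 [0.55246043 0.33502779 0.04113674] 18
pos [0.5691 0.1704 0.1493] jaw -0.193 q6 2.05 F [ 0.5 -0.1  0.3] w -0.0002 tilt 0.016 t 44.5 n 4
0 [-0.2, 0.088, -0.054] -0.0374
1 [-0.203, 0.088, -0.039] -0.0374
2 [-0.206, 0.088, -0.024] -0.0374
3 [-0.207, 0.088, -0.009] -0.0374
[-0.015  0.004 -1.   ]
```

Call:
move_arm([
  {"grip": 1, "linear": [-0.11, 0.03, -0.035], "twist": -0.037},
  {"grip": 1, "linear": [-0.2, 0.06, -0.045], "twist": -0.037},
  {"grip": 1, "linear": [-0.205, 0.06, -0.03], "twist": -0.037},
  {"grip": 1, "linear": [-0.19, 0.05, -0.02], "twist": -0.037},
  {"grip": 1, "linear": [-0.06, 0, 0], "twist": 0},
])

```text
clock: 45.0
eef_pos: [0.554, 0.3277, 0.1141]
tool_rot: [0.524, -0.479, 0.472, -0.523]
ft_force: [-0.3, -0.6, -0.0]
grip_width: 0.0001
```

Call:
move_arm([
  {"grip": 1, "linear": [0, 0, 0], "twist": 0},
  {"grip": 1, "linear": [0, 0, 0], "twist": 0},
  {"grip": 1, "linear": [0, 0, 0], "twist": 0},
  {"grip": 1, "linear": [0, 0, 0], "twist": 0},
  {"grip": 1, "linear": [0, 0, 0], "twist": 0},
])

```text
clock: 45.5
eef_pos: [0.5552, 0.3256, 0.1164]
tool_rot: [-0.521, 0.481, -0.474, 0.522]
ft_force: [0.3, -0.2, 0.3]
grip_width: 0.0
```

```bash
python3 -c "
from h import *
go(.553,.335,.06,.106,.02)
print(tool()[1].round(3)[:,1])"
```

```text
pos [0.5552 0.3256 0.1164] jaw 0.088 q6 2.01 F [ 0.3 -0.2  0.3] w 0.0000 tilt 0.009 t 45.5 n 3
0 [-0.015, 0.094, -0.002] -0.0029
1 [-0.015, 0.094, -0.002] -0.0029
2 [-0.015, 0.094, -0.002] -0.0029
[-0.006  0.006 -1.   ]
```

Call:
move_arm([
  {"grip": 1, "linear": [-0.03, 0.06, -0.004], "twist": -0.003},
  {"grip": 1, "linear": [-0.025, 0.08, -0.003], "twist": -0.003},
  {"grip": 1, "linear": [-0.015, 0.07, -0.003], "twist": -0.002},
  {"grip": 1, "linear": [0, 0.02, 0], "twist": 0},
  {"grip": 1, "linear": [0, 0, 0], "twist": 0},
])

```text
clock: 46.0
eef_pos: [0.5526, 0.3381, 0.0679]
tool_rot: [-0.524, 0.477, -0.471, 0.525]
ft_force: [-0.6, -0.0, 0.4]
grip_width: 0.0002
```

```bash
python3 -c "
from h import *
go(.553,.335,.045,.106,.02)
im,d=bot.camera('scene');cv2.imwrite('pics/s12.png',cv2.resize(im[195:275,335:445],None,fx=6,fy=6,interpolation=2))"
```

```text
pos [0.5526 0.3381 0.0679] jaw 0.100 q6 2.02 F [-0.6 -0.   0.4] w 0.0002 tilt 0.009 t 46.0 n 2
0 [0.008, 0.057, 0.0] -0.0014
1 [0.008, 0.057, 0.0] -0.0014
```

View pics/s12.png

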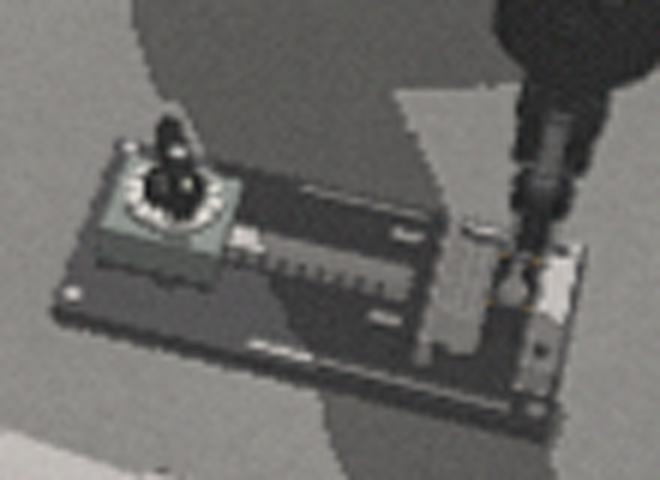

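```bash
python3 -c "
from h import *
f=lambda p:((proj('scene',p)-[335,195])*6).round()
print('tcp',f([.5526,.3381,.0679]),'target',f([.553,.335,.041]))
for xx in (-6,):
  for dx,dy in((-19,-10.5),(19,-10.5),(0,-10.5),(11,-10.5)):
    p=H+XH*(xx+dx)/1e3+YH*(dy-0.)/1e3; print(dx,f([*p,.0345 if dx!=11 else .041]))
im,d=bot.camera('scene'); P=cloud('scene',d); z=P[...,2]; q=P[...,:2]-H; x=q@XH*1e3; y=q@YH*1e3
m=(y>-24)&(y<2)&(z>.025)&(z<.05)&(abs(x)<35)
v,u=np.nonzero(m)
for a in range(v.min(),v.max()+1):
  print(a,' '.join('%3d/%2d'%(im[a,b].mean(),z[a,b]*1e3) if m[a,b] else '  .   ' for b in range(u.min(),u.max()+1)))
print((u.min()-335)*6,(v.min()-195)*6)
"
```

```text
tcp [527. 246.] target [510. 286.]
-19 [517. 252.]
19 [505. 305.]
0 [511. 278.]
11 [510. 284.]
236   .      .      .    108/37   .      .      .      .      .      .      .      .   
237   .      .      .    113/36  87/34  75/34   .      .      .      .      .      .   
238   .      .    119/41 111/31  50/38  39/34  61/33  89/34  71/35  66/32  87/36   .   
239   .      .    109/33  91/39  56/35  50/32  90/35 112/34  75/32  46/39  67/34  90/30
240   .      .    111/40  63/34  49/34  52/33  91/36  99/36  37/36  47/34  73/35 137/29
241   .      .    113/38  68/33  56/33  83/35 114/34 107/42  54/32  45/37  84/35   .   
242   .      .    113/36  57/32  82/34 120/40 117/39 118/39  97/39  46/34  79/37   .   
243   .    109/34  89/36  65/36  95/39 115/44 119/40 128/43 124/40  49/37  81/37   .   
244   .    105/33  83/34  67/36  92/39 103/39 120/43 120/41  93/39  64/37 104/30   .   
245   .    116/34  86/34  62/34  76/35  93/36 100/34  95/35  67/34  70/33 134/30   .   
246   .    109/35  52/32  51/32  55/29  59/38  61/32  61/37  72/39  95/37   .      .   
247 120/34  94/33  53/29   .     56/29  56/31  58/29  55/34  56/31  79/33   .      .   
248 114/33  90/37  53/28   .     55/26  57/28   .     54/30  60/30  94/30   .      .   
249 108/30   .      .      .      .      .      .     52/25  68/27 106/35   .      .   
250 107/26   .      .      .      .      .      .     51/25   .      .      .      .   
474 246
```

Target (510,286) in the crop matches the raised plunger pixels. Descend and press.

Call:
move_arm([
  {"grip": 1, "linear": [0.005, 0.05, 0], "twist": 0},
  {"grip": 1, "linear": [0.003, 0.04, 0], "twist": 0},
  {"grip": 1, "linear": [0, 0.015, 0], "twist": 0},
  {"grip": 1, "linear": [0, 0, 0], "twist": 0},
  {"grip": 1, "linear": [0, 0, 0], "twist": 0},
])

```text
clock: 46.6
eef_pos: [0.5543, 0.3369, 0.0477]
tool_rot: [-0.522, 0.477, -0.472, 0.526]
ft_force: [0.6, 0.2, -0.3]
grip_width: -0.0001
```

```bash
python3 -c "
from h import *
go(.553,.335,.041,.106,.02)"
```

```text
pos [0.5543 0.3369 0.0477] jaw 0.100 q6 2.01 F [ 0.6  0.2 -0.3] w -0.0001 tilt 0.009 t 46.6 n 1
0 [0.009, 0.033, -0.007] -0.0032
```

Call:
move_arm([
  {"grip": 1, "linear": [0.008, 0.02, -0.006], "twist": 0},
  {"grip": 1, "linear": [0.003, 0.02, -0.002], "twist": 0},
  {"grip": 1, "linear": [0, 0.02, 0], "twist": 0},
  {"grip": 1, "linear": [0, 0.02, 0], "twist": 0},
  {"grip": 1, "linear": [0, 0.02, 0], "twist": 0},
])

```text
clock: 47.1
eef_pos: [0.5539, 0.3352, 0.0367]
tool_rot: [-0.52, 0.476, -0.473, 0.528]
ft_force: [-8.2, -5.6, 23.8]
grip_width: 0.0002
```

The plunger is at its stop: TCP at 36.7 mm (nominal bottom 37 mm), Fz 24 N. Hold briefly, lift, and retreat.

Call:
move_arm([
  {"grip": 1, "linear": [0, 0.015, 0], "twist": 0},
  {"grip": 1, "linear": [0, 0, 0], "twist": 0},
  {"grip": 1, "linear": [0, -0.04, 0], "twist": 0},
  {"grip": 1, "linear": [0, -0.1, 0], "twist": 0},
  {"grip": 1, "linear": [0, -0.18, 0], "twist": 0},
])

```text
clock: 47.6
eef_pos: [0.5501, 0.3322, 0.099]
tool_rot: [-0.523, 0.477, -0.472, 0.526]
ft_force: [0.5, 0.2, -0.1]
grip_width: 0.0003
```

Call:
move_arm([
  {"grip": 1, "linear": [0, -0.18, -0.1], "twist": 0},
  {"grip": 1, "linear": [0, -0.1, -0.2], "twist": 0},
  {"grip": 1, "linear": [0, 0, -0.22], "twist": 0},
  {"grip": 1, "linear": [0, 0, -0.2], "twist": 0},
  {"grip": 1, "linear": [0, 0, -0.05], "twist": 0},
])

```text
clock: 48.1
eef_pos: [0.3979, 0.318, 0.1619]
tool_rot: [-0.517, 0.477, -0.474, 0.53]
ft_force: [-0.0, -0.6, -0.9]
grip_width: 0.0001
```

Call:
move_arm([
  {"grip": 1, "linear": [0, 0, 0], "twist": 0},
  {"grip": 1, "linear": [0, 0, 0], "twist": 0},
  {"grip": 1, "linear": [0, 0, 0], "twist": 0},
  {"grip": 1, "linear": [0, 0, 0], "twist": 0},
  {"grip": 1, "linear": [0, 0, 0], "twist": 0},
])

```text
clock: 48.6
eef_pos: [0.4012, 0.319, 0.1621]
tool_rot: [-0.516, 0.477, -0.474, 0.531]
ft_force: [0.3, 0.8, 0.3]
grip_width: -0.0002
```

```bash
python3 -c "
from h import *
im,d=bot.camera('top'); Z=cloud('top',d)[...,2]
cc(Z,.0375,.048,(180,245,98,150),.041,'plunger')
cc(Z,.028,.0375,(180,245,98,150),.034,'forme')
b=forme()
c=np.hstack([cv2.resize(b[205:275,335:445],(440,280),interpolation=2),cv2.resize(im[175:245,90:180],(360,280),interpolation=2)])
cv2.imwrite('pics/s13.png',np.vstack([c,np.hstack([cv2.resize(b,(400,300)),cv2.resize(im,(400,300))])]));o=bot.get_obs();print(o['clock'],o['ft_force'],o['eef_pos'])"
```

```text
plunger 22 mean [0.5551 0.3358] rect [0.5535 0.3355] [0.0128 0.0098] pca 20.9 z 0.0413
forme 657 mean [0.5482 0.3214] rect [0.548  0.3222] [0.0885 0.0706] pca -57.8 z 0.0316
y hist [(-56, 11), (-53, 9), (-50, 12), (-47, 9), (-44, 10), (-41, 10), (-38, 13), (-35, 13), (-32, 14), (-29, 16), (-26, 13), (-23, 16), (-20, 10), (-17, 12), (-14, 11), (-11, 12), (-8, 10), (-5, 13)]
n 15 x -38.8..-24.9 y -54.7..-40.3 z 30.8..34.8
n 178 x -24.3..31.3 y -54.4..-2.0 z 30.6..44.6
n 10 x 24.4..37.9 y -50.6..-40.6 z 30.6..36.1
48.7 [0.18687448 0.70072013 0.49243727] [0.40085535 0.31894978 0.16207181]
```

View pics/s13.png

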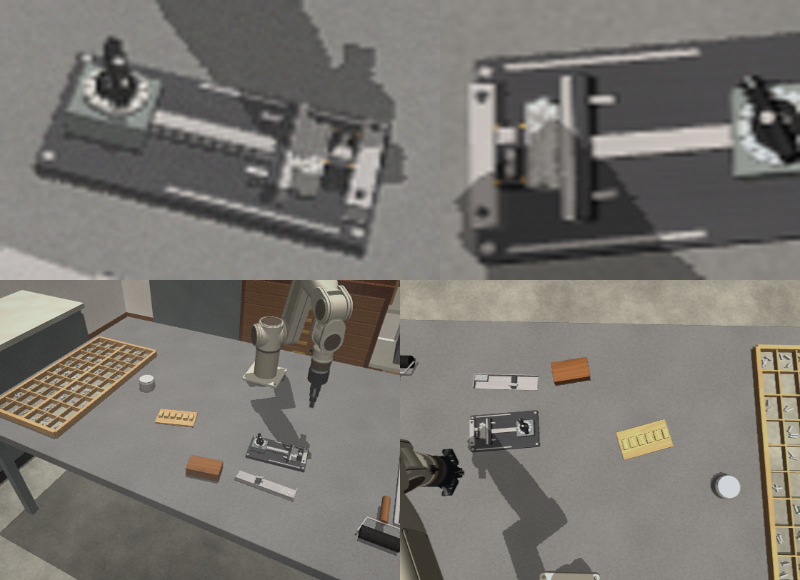

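```bash
python3 -c "
from workcell import bot
print(bot.job_done())"
```

```text
the job is handed in; nothing more can be done
None
```

The forme is made up, locked and handed in at about 49 s of simulated time; the hand-in gives no verdict.

**What I did**
- I stood the three slugs and then the numbering machine on the bed.
- I turned the knob clockwise about 5.85 rad in one grip. The torque rose from about 0.18 to about 0.3 N m and stayed there, which shows the clutch slipping. The slip was not measured directly; I estimate about 0.8 rad, by subtracting at most 5.05 rad of pinion travel.
- I pressed the plunger to its stop (24 N, tip at 36.7 mm), let it spring up, and moved the arm clear.

**Last checks**
- **Plunger:** up again, with its top at 41.3 mm against 41 mm nominal.
- **Numbering machine:** upright against the head bar, at about x = -4 and y = -10 mm.
- **Slugs:** upright, parallel and closed up behind it. Two are centred about 3 to 4 mm off. The middle one is about 6 mm off by its position before clamping. All are within the 12 mm limit.
- **Other things on the bench:** the planer block, composing stick and ink tin look unmoved in the final picture.

**What disagreed**
- The numbering machine was knocked about 20 mm back from the head bar while I was at the knob. It stayed upright, and I let the clamp push it back rather than re-place it.
- The two cameras differ by a few millimetres in y, and the clamp force was not measured, only inferred from the clutch torque.

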